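# Sort the joiner's gluing weights by feel

## Task

One or two of the three wooden-cased gluing weights on the low rack have a steel core that has come loose inside; tip them to feel which ones shift. Lay the loose ones flat in the grey repair tray, and push the sound ones straight back on the rack until they are up against its rear stop. Do not turn any weight over or stand it on end, and leave the can, the glue bottle and the offcut block where they are.

Things in the scene. Friction and masses are not known exactly. Their poses are not given: they have to be found in the camera images.
- weight_a: gluing weight: sealed wooden case, 150 mm long (x), 58 wide (y), 46 high, lighter lid, with a steel core, about 0.5 kg in all; origin at the centre of its underside, z up. All three look alike; the letter tells nothing of its soundness. It lies on the rack, x roughly away from the robot, its near end (-x) 36 to 44 mm out over the board's front edge.
- weight_b: the same as weight_a. Pressed on its overhanging end it tips about the board's front edge, taking 0.14 to 0.2 Nm about it, and settles flat when eased up; beyond some 17 degrees it may slide off. The pressed spot swings about 14 mm toward the robot per 10 mm down: move with it, or rubbing hides the feel. After one tip to 13 degrees the same light press takes about half the moment if loose, the same if sound.
- weight_c: the same as weight_a. The core is 46 mm wide and about half of the mass. Sound: fixed at the middle of the case (1 to 2 mm of play). Loose (the rules call these cores core_1, core_4; they are out of sight and not measured): it starts at the middle, slides from about 6 degrees of tilt up to 28 mm toward the lower end, and stays there when level again.
- rack: low fixed wooden rack: board 160 mm deep (x) and 380 wide (y), top 50 mm above the bench, no dividers; rear stop along its far side, 25 mm higher. Origin on the bench under the board's centre; +x toward the stop. Front edge at x = -80 mm, face of the stop at x = +80, so a weight that is home has its origin at x = +5, z = 50 mm. Weights stand side by side along y, about 120 mm apart.
- tray: fixed flat open grey plastic repair tray on the bench to the left of the rack, 190 mm (x) by 250 mm (y), walls 6 mm thick and 24 mm high over the bench, floor 6 mm thick; origin at the centre of its underside. Two weights fit side by side with their long sides along x, at y = -55 and +55 mm.
- can: metal can, 90 mm across, 110 mm high, standing to the right of the rack; origin at the centre of its underside. A bystander.
- glue: white glue bottle, 60 mm across, 170 mm high, standing to the left of the tray; origin at the centre of its underside. A bystander.
- offcut: wooden offcut block, 80 by 45 mm and 40 mm high, lying on the bench to the right, nearer the robot than the can; origin at the centre of its underside. A bystander.
Mind the look-alikes: they are no part of the job. Leave any red look-alike of the weight_a alone.

How it is judged:
By the outcome, as a careful person would: the job done as asked, in the order asked, and still so for the second after the job is handed in, with the robot touching nothing.
It also fails if it takes over 72 s, if anything falls off the work surface, if the arm or the gripper's body presses on something with over 40 N, if the wrist force passes 120 N, or if a joint passes its speed limit or range.

## Robot

A 6-joint arm with a two-finger parallel gripper is mounted at the origin on the work surface. World frame = base frame: x ahead of the robot, y to its left, z up, the work surface at z = 0. Lengths are in mm, angles in degrees, forces in N, time in s.
With the tool pointing down it reaches from about 300 to 850 mm from the base axis. Payload 4.2 kg.
Tool frame: the origin (TCP) lies midway between the tips of the shut fingers; the grasp point (between the pads) lies 19 mm behind it; x points along the fingers, y is the direction in which the jaws open and shut, and the axes are right-handed (so a half turn about x gives the same grasp; the last joint's range is limited). The gripper opens to 91 mm and grips with 3 to 60 N. Pads are 32 mm wide; open, the fingers measure 118 mm over their backs; the gripper's body (76 mm by 178 mm) begins 60 mm behind the grasp point.
Start: joints at [-69.786, 18.312, 89.639, -0, 72.044, -1.146], TCP at [209.433, -535.519, 213.976] pointing down, gripper open.
Joint ranges: [-177.97, 177.97], [-48.28, 115.42], [12.27, 149.76], [-77.06, 257.06], [2.81, 150.46], [-146.56, 146.56]. Speed limits (degrees/s): [147.25, 147.25, 180, 180, 180, 180].

## Interface

Orientations are given as [roll, pitch, yaw] about the fixed x, y, z axes, in that order (R = Rz(yaw) Ry(pitch) Rx(roll)).
In Python, from workcell import * gives the robot as it stands.
- The arm moves only by the shell command python3 -m handwheel 'ROWS' [FORCE]. ROWS is a JSON object of lists of equal length, an entry for each row: "gripper": the closure, from 0 (fully open) to 1 (shut); "offset": the shift along the tool's x, y, z in mm, a list of three; "rot": the turn, a rotation vector about the tool's x, y, z in degrees, a list of three. A call has 1 to 5 rows; each row is the pose to reach, as a shift and turn from the pose commanded when the call began, along the tool's axes at that moment; what a row does not reach only later rows make up. A row lasts 1/12 s, in which the tool goes at most 41.7 mm and 7.16 degrees, less where a joint would pass 70% of its speed; a pose out of reach is approached as far as the arm can. A call with a gripper value outside its range is refused whole. The fingers move at their own pace and stop on an object; FORCE is the grip in N (left out, the last holds). Time passes only in rows, so rows that repeat a pose let the fingers close. It gives the time, the measured TCP pose, the force and the opening at its end, in the units of the state.
- state(): the state, without advancing time (a new reading comes with each control period).
- grab_frame(name): name is "side" or "top"; returns the picture (480x640x3 uint8, red, green, blue); there is no depth.
- camera_params(name): a dict with "fx", "fy", "cx", "cy" (pixels), "position" and "attitude" of the camera in the world. Camera axes: x right, y up, looking along -z (the intrinsics and any distortion apply to the point x, -y, -z); pixel columns grow to the right and rows downward; lengths in mm; the calibration is good to about 2 mm. A picture is of the moment at which its call begins. camera_params takes no time and is no camera call.
- job_done(): hands the job in, once; it reports no verdict.
The state is a dict: "time_s": time; "qpos": joint angles; "qvel": joint speeds; "effort": joint torques, N m; "ee_pos": TCP position; "ee_rot": TCP orientation; "force": force on the tool from outside, world axes, zero at the start; "torque": the same for the moment, N m; "gripper_width": finger opening in mm.
Only numpy, scipy, OpenCV 4.12 (cv2) and the standard library are available. Lean on these libraries where they do the work, as an engineer would, in place of code of your own. Each camera call takes 0.05 s, during which the arm holds its last target.

## Working session

There is one attempt and no reset: what is moved stays moved. The work goes in short steps, Python scripts to look and compute and a shell command to move; the robot and the scene stay as the last step left them, time stands still between calls to the robot, and variables do not carry over. Pictures are saved under pics/ and viewed, and the job is handed in when it is done.

```bash
ls; mkdir -p pics; python3 - <<'E'
from workcell import *
import cv2
print(state())
for n in ("side","top"):
    im=grab_frame(n); cv2.imwrite(f"pics/{n}0.png",im[:,:,::-1]); print(camera_params(n))
E
```

```text
pics
{'time_s': 0.0, 'qpos': array([-6.97886253e+01,  1.83513898e+01,  8.97067594e+01,  3.43518970e-04,
        7.20419157e+01, -1.14540671e+00]), 'qvel': array([ 0.02115073,  0.02063556, -0.05193452, -0.01897012,  0.05595984,
       -0.12129577]), 'effort': array([ 1.16596955e-03, -4.12451684e+01, -2.31973171e+01,  7.27952574e-02,
        4.57403704e-02, -1.53863912e-04]), 'ee_pos': array([ 209.23529031, -535.04453769,  213.12039058]), 'ee_rot': array([-91.33241178,  89.89993462, 110.02426343]), 'force': array([-0.67835166,  0.15430698, -0.18932749]), 'torque': array([-0.0423095 ,  0.00484206, -0.00685813]), 'gripper_width': 91.36447878574471}
{'fx': 532.2209222362459, 'fy': 532.2209222362459, 'cx': 322.74561982426906, 'cy': 237.7224372115245, 'position': array([ 370.60406148,  934.2725953 , 1109.10879857]), 'attitude': array([  40.99698219,    0.7022736 , -167.14096362])}
{'fx': 478.1186481178293, 'fy': 478.1186481178293, 'cx': 322.9629157144591, 'cy': 243.97568613497364, 'position': array([ 363.08148979,   29.33535672, 1333.40656345]), 'attitude': array([ 9.62721628e+00,  4.32467178e-03, -9.14733656e+01])}
```

View pics/top0.png

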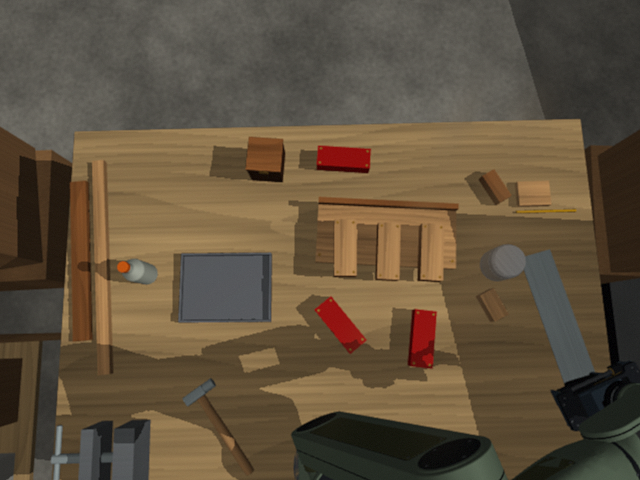

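View pics/side0.png

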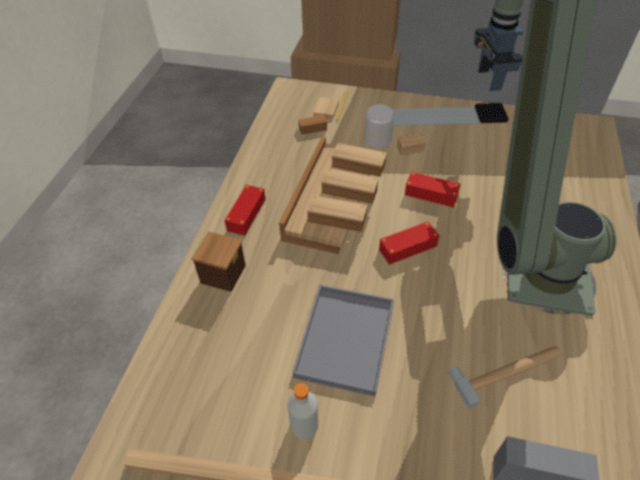

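The top view shows the weights at columns 346, 389 and 432 (rows 222–280), the rack at columns 317–457 and the tray at 180–271 × 253–322. Red look-alikes lie just in front of the rack at (340,325) and (423,338). I'll zoom in next.

```bash
cat > h.py <<'E'
import numpy as np, cv2
from scipy.spatial.transform import Rotation as R
from workcell import *
def cam(n):
    p=camera_params(n); return p, R.from_euler('xyz',p['attitude'],degrees=True).as_matrix(), np.array(p['position'])
def ray(n,u,v,z):
    p,M,t=cam(n); d=M@np.array([(u-p['cx'])/p['fx'],-(v-p['cy'])/p['fy'],-1.]); return t+d*(z-t[2])/d[2]
def proj(n,P):
    p,M,t=cam(n); c=(np.asarray(P,float)-t)@M; return np.stack([p['cx']-p['fx']*c[...,0]/c[...,2], p['cy']+p['fy']*c[...,1]/c[...,2]],-1)
def crop(im,u0,u1,v0,v1,s,name):
    c=cv2.resize(im[v0:v1,u0:u1],None,fx=s,fy=s,interpolation=cv2.INTER_CUBIC); cv2.imwrite(name,c[:,:,::-1])
E
python3 - <<'E'
from h import *
im=cv2.imread('pics/top0.png')[:,:,::-1]
crop(im,305,465,190,290,5,'pics/t0c.png')
crop(im,170,280,245,330,7,'pics/t0tray.png')
print(camera_params('top').keys())
for n,u,v,z in [('tl',181,254,24),('tr',271,254,24),('bl',180,322,24),('br',271,322,24),('can',502,258,110)]: print(n,ray('top',u,v,z))
E
```

```text
dict_keys(['fx', 'fy', 'cx', 'cy', 'position', 'attitude'])
tl [567.09434112 417.27068531  24.        ]
tr [560.68605995 168.23072774  24.        ]
bl [381.2175111  415.52767455  24.        ]
br [374.89276999 169.63187085  24.        ]
can [ 521.92096974 -437.15975971  110.        ]
```

View pics/t0c.png

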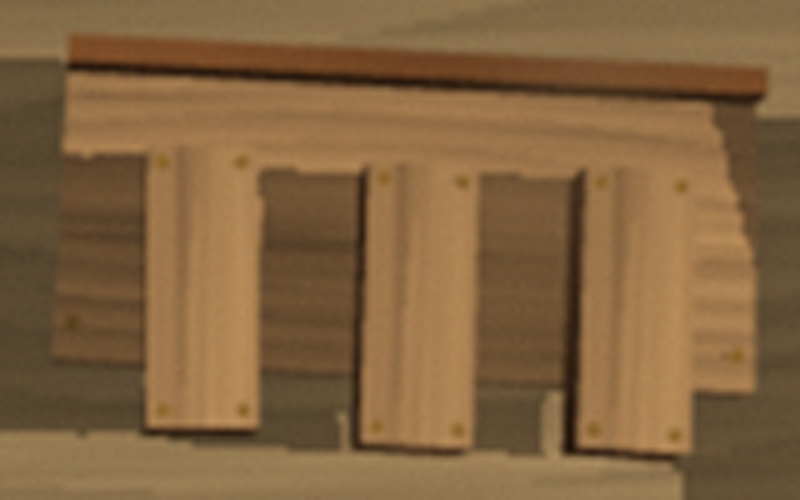

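View pics/t0tray.png

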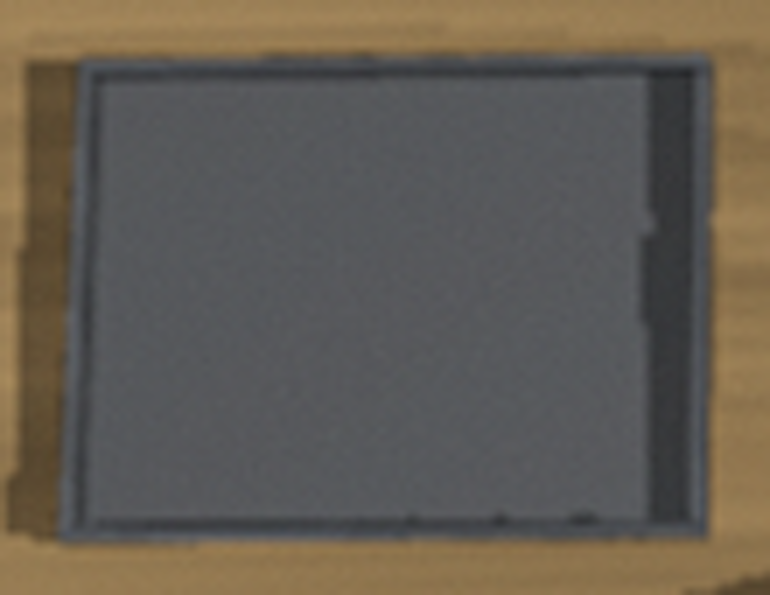

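```bash
python3 - <<'E'
from h import *
np.set_printoptions(precision=1,suppress=True)
f=lambda U,V,z: ray('top',305+(U+.5)/5-.5,190+(V+.5)/5-.5,z)
print('board front',f(52,360,50),f(755,392,50))
print('stop face top',f(66,68,75),f(765,97,75),'board back',f(66,72,50),f(755,102,50))
for n,c in dict(L=[(146,150),(257,150),(260,426),(145,426)],M=[(365,165),(477,172),(473,444),(360,443)],Rr=[(585,168),(692,178),(692,449),(575,449)]).items():
    P=np.array([f(*a,96)[:2] for a in c]); print(n,P.tolist(),P.mean(0), 'len',np.linalg.norm(P[0]-P[3]),np.linalg.norm(P[1]-P[2]),'wid',np.linalg.norm(P[0]-P[1]))
g=lambda U,V,z: ray('top',170+(U+.5)/7-.5,245+(V+.5)/7-.5,z)
P=np.array([g(*a,24)[:2] for a in [(80,60),(710,58),(708,537),(62,540)]]);print('tray',P,P.mean(0))
for n,u,v in [('r1',318,303),('r1',333,297),('r1',366,341),('r1',350,352),('r2',413,309),('r2',437,310),('r2',434,367),('r2',409,366)]: print(n,ray('top',u,v,46))
E
```

```text
board front [532.9  46.6  50. ] [ 505.7 -332.4   50. ]
stop face top [688.8  35.   75. ] [ 663.  -342.3   75. ] board back [693.   35.2  50. ] [ 666.2 -344.    50. ]
L [[637.6182566529465, -6.337924838284248], [636.1058030498161, -65.10237863235702], [489.5079729811483, -61.19505711364003], [491.0440405410706, -1.4923489311981903]] [563.6 -33.5] len 146.65428883835008 146.6498924046405 wid 58.7839140038951
M [[626.5221125647039, -121.914340807401], [621.218790602615, -180.94461415123737], [477.30551240833853, -171.28316509932634], [479.3322523647854, -112.71669164873538]] [ 551.1 -146.7] len 147.47695310019614 144.23721863099644 wid 59.268021688610574
Rr [[621.9080983763267, -238.15984114012468], [615.0592244541947, -294.36664798878445], [471.7900774332913, -284.65587630046525], [473.3502536637095, -224.01440927472353]] [ 545.5 -260.3] len 149.22977741830482 143.5978675847239 wid 56.622541537128185
tray [[569.5 417.3]
 [563.9 168.2]
 [376.8 170.4]
 [382.1 419.8]] [473.1 293.9]
r1 [421.6  41.2  46. ]
r1 [436.6   0.6  46. ]
r1 [318.7 -83.1  46. ]
r1 [291.5 -39.9  46. ]
r2 [ 399.2 -211.9   46. ]
r2 [ 394.9 -275.8   46. ]
r2 [ 247.5 -258.3   46. ]
r2 [ 251.7 -193.    46. ]
```

```bash
cat >> h.py <<'E'
YAW=-4.1; c_,s_=np.cos(np.radians(YAW)),np.sin(np.radians(YAW))
RK=np.array([599.1,-148.6,0.]); RM=np.array([[c_,-s_,0],[s_,c_,0],[0,0,1]])
def r2w(p): return RK+RM@np.asarray(p,float)
def w2r(p): return RM.T@(np.asarray(p,float)-RK)
def toolR(yaw): # x down, y = Y(yaw), z = X(yaw)
    a=np.radians(yaw); X=np.array([np.cos(a),np.sin(a),0]);Y=np.array([-np.sin(a),np.cos(a),0])
    return np.stack([[0,0,-1.],Y,X],1)
def plan(pw,yaw):
    s=state(); Rn=R.from_euler('xyz',s['ee_rot'],degrees=True).as_matrix()
    T=toolR(yaw); print('t',round(s['time_s'],2),'pos',s['ee_pos'].round(1),'rack',w2r(s['ee_pos']).round(1),'F',s['force'].round(2),'w',round(s['gripper_width'],1))
    print('offset',(Rn.T@(np.asarray(pw)-s['ee_pos'])).round(1),'rot',np.degrees(R.from_matrix(Rn.T@T).as_rotvec()).round(2))
def st():
    s=state(); print('t',round(s['time_s'],2),'pos',s['ee_pos'].round(1),'rack',w2r(s['ee_pos']).round(1),'F',s['force'].round(2),'Frack',(RM.T@s['force']).round(2),'w',round(s['gripper_width'],1),'q',s['qpos'].round(0))
E
python3 - <<'E'
from h import *
np.set_printoptions(precision=2,suppress=True)
s=state();print(R.from_euler('xyz',s['ee_rot'],degrees=True).as_matrix())
for q in [(563.6,-33.5),(551.1,-146.7),(545.5,-260.3)]: print('weights in rack',w2r([*q,96]))
t=r2w([-127,w2r([545.5,-260.3,0])[1],130]); print(t); plan(t,YAW); plan(t,YAW+180)
E
```

```text
[[-0.    0.36 -0.93]
 [ 0.   -0.93 -0.36]
 [-1.   -0.   -0.  ]]
weights in rack [-43.64 112.27  96.  ]
weights in rack [-48.01  -1.54  96.  ]
weights in rack [ -45.48 -115.25   96.  ]
[ 464.19 -254.47  130.  ]
t 0.1 pos [ 209.3 -535.1  213.2] rack [-361.2 -413.4  213.2] F [-0.13 -0.18  0.22] w 91.4
offset [  83.5 -168.4 -339.6] rot [-154.54   -0.12    0.02]
t 0.1 pos [ 209.3 -535.1  213.2] rack [-361.2 -413.4  213.2] F [-0.13 -0.18  0.22] w 91.4
offset [  83.5 -168.4 -339.6] rot [25.46  0.02  0.08]
```

```bash
python3 -m handwheel '{"gripper":[1,1,1,1,1],"offset":[[60,-168,-340],[60,-168,-340],[60,-168,-340],[60,-168,-340],[60,-168,-340]],"rot":[[25.4,0,0],[25.4,0,0],[25.4,0,0],[25.4,0,0],[25.4,0,0]]}' 20; python3 - <<'E'
from h import *
plan(r2w([-127,-113,130]),YAW+180)
E
```

```text
time_s: 0.52
ee_pos: [344.2, -387.1, 181.9]
ee_rot: [-54.8, 90.0, 120.9]
force: [0.9, -0.3, -0.2]
gripper_width: 60.8
t 0.52 pos [ 344.2 -387.1  181.9] rack [-237.2 -256.1  181.9] F [ 0.88 -0.35 -0.23] w 60.8
offset [  52.  -143.4 -109.8] rot [-0.17  0.01  0.02]
```

```bash
python3 -m handwheel '{"gripper":[1,1,1,1,1],"offset":[[47,-140,-107],[47,-140,-107],[47,-140,-107],[47,-140,-107],[47,-140,-107]],"rot":[[0,0,0],[0,0,0],[0,0,0],[0,0,0],[0,0,0]]}'; python3 -m handwheel '{"gripper":[1,1],"offset":[[0,0,0],[0,0,0]],"rot":[[0,0,0],[0,0,0]]}';python3 - <<'E'
from h import *
plan(r2w([-127,-115,104]),YAW+180)
im=grab_frame('side'); crop(im,290,530,80,260,3,'pics/s1.png')
im=grab_frame('top'); crop(im,305,505,190,340,4,'pics/t1.png')
E
```

```text
time_s: 0.93
ee_pos: [461.8, -252.4, 133.8]
ee_rot: [-59.8, 89.8, 116.4]
force: [-0.2, 0.2, -0.1]
gripper_width: 27.1
time_s: 1.1
ee_pos: [460.1, -255.8, 135.0]
ee_rot: [-3.6, 89.9, 172.5]
force: [-0.2, 0.3, 0.9]
gripper_width: 14.3
t 1.1 pos [ 460.1 -255.8  135. ] rack [-131.  -116.9  135. ] F [-0.22  0.31  0.92] w 14.3
offset [31.  -1.9 -4. ] rot [0.19 0.08 0.01]
```

View pics/s1.png

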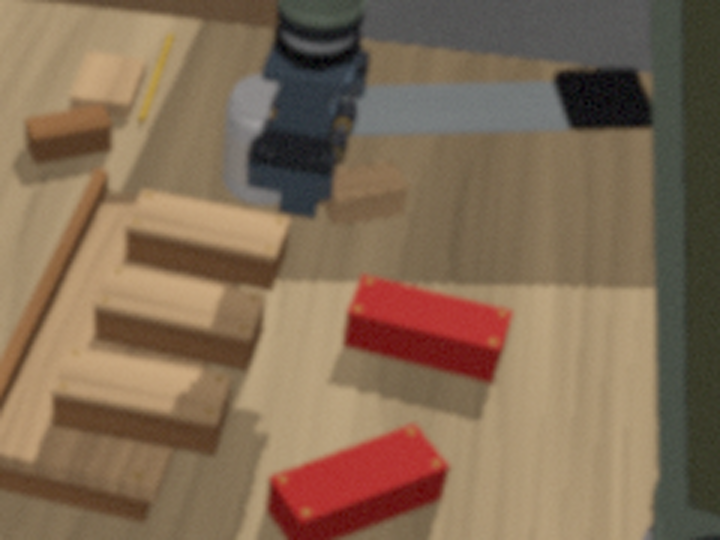

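View pics/t1.png

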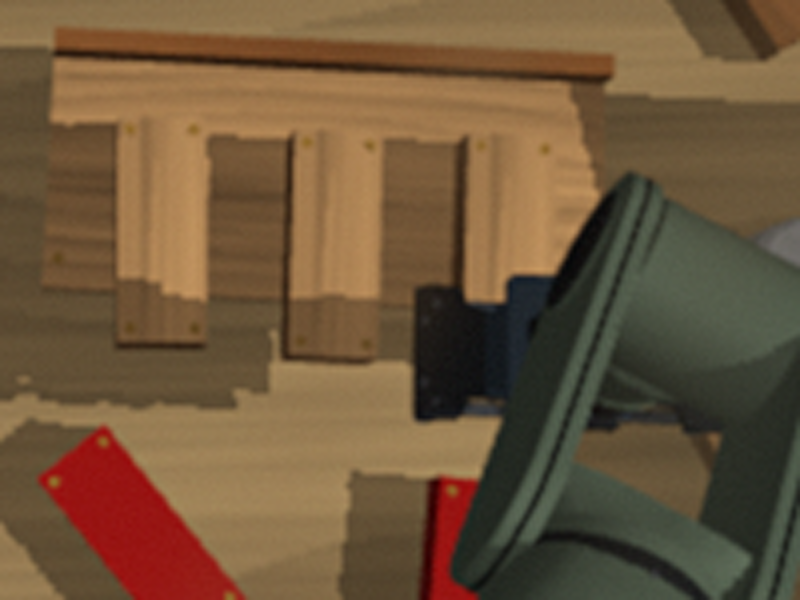

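The side view (crop) has the shut fingers at about (300,205), above the near end of the right weight and clear of both red blocks. Next I'll descend slowly and take the force baseline.

```bash
python3 -m handwheel '{"gripper":[1,1,1,1,1],"offset":[[15,-2,-4],[33,-2,-4],[33,-2,-4],[33,-2,-4],[33,-2,-4]],"rot":[[0,0,0],[0,0,0],[0,0,0],[0,0,0],[0,0,0]]}'; python3 - <<'E'
from h import *
st()
E
python3 -m handwheel '{"gripper":[1,1],"offset":[[0,0,0],[0,0,0]],"rot":[[0,0,0],[0,0,0]]}'; python3 - <<'E'
from h import *
st()
E
```

```text
time_s: 1.62
ee_pos: [464.2, -255.9, 103.4]
ee_rot: [146.3, 89.9, -37.8]
force: [0.1, 0.4, 0.4]
gripper_width: 0.6
t 1.62 pos [ 464.2 -255.9  103.4] rack [-126.8 -116.7  103.4] F [0.08 0.43 0.44] Frack [0.05 0.44 0.44] w 0.6 q [-30.  20. 105.  -0.  55.  64.]
time_s: 1.78
ee_pos: [464.6, -255.4, 103.5]
ee_rot: [151.3, 89.9, -32.7]
force: [0.6, -0.4, 0.4]
gripper_width: 0.4
t 1.78 pos [ 464.6 -255.4  103.5] rack [-126.5 -116.2  103.5] F [ 0.59 -0.44  0.44] Frack [ 0.62 -0.39  0.44] w 0.4 q [-30.  20. 105.  -0.  55.  64.]
```

```bash
H="python3 -m handwheel"; python3 -m handwheel '{"gripper":[1,1,1],"offset":[[3,0,0],[6,0,0],[6,0,0]],"rot":[[0,0,0],[0,0,0],[0,0,0]]}'; python3 -m handwheel '{"gripper":[1,1],"offset":[[1,0,0],[1,0,0]],"rot":[[0,0,0],[0,0,0]]}';python3 -m handwheel '{"gripper":[1,1],"offset":[[1,0,0],[1,0,0]],"rot":[[0,0,0],[0,0,0]]}'
```

```text
time_s: 2.03
ee_pos: [464.4, -254.9, 96.3]
ee_rot: [138.4, 90.0, -45.6]
force: [0.2, -0.7, -0.2]
gripper_width: 0.7
time_s: 2.2
ee_pos: [464.3, -254.9, 96.1]
ee_rot: [107.3, 90.0, -76.7]
force: [-1.5, 1.4, 6.0]
gripper_width: 0.3
time_s: 2.37
ee_pos: [463.7, -254.8, 95.5]
ee_rot: [25.2, 89.9, -158.8]
force: [-3.6, 0.9, 9.7]
gripper_width: 0.5
```

```bash
python3 -m handwheel '{"gripper":[1,1],"offset":[[0.7,0,2],[0.7,0,2]],"rot":[[0,0,0],[0,0,0]]}';python3 -m handwheel '{"gripper":[1,1],"offset":[[0,0,0],[0,0,0]],"rot":[[0,0,0],[0,0,0]]}';python3 -m handwheel '{"gripper":[1,1],"offset":[[0.7,0,1],[0.7,0,1]],"rot":[[0,0,0],[0,0,0]]}'
```

```text
time_s: 2.53
ee_pos: [462.6, -254.7, 94.6]
ee_rot: [155.1, 89.9, -29.0]
force: [-1.7, 0.3, 6.2]
gripper_width: 0.8
time_s: 2.7
ee_pos: [462.6, -254.8, 94.6]
ee_rot: [149.8, 89.9, -34.3]
force: [-1.6, -0.1, 6.7]
gripper_width: 0.5
time_s: 2.87
ee_pos: [461.6, -254.7, 93.8]
ee_rot: [150.1, 89.9, -33.9]
force: [-0.4, 1.3, 6.0]
gripper_width: 0.6
```

```bash
python3 -m handwheel '{"gripper":[1],"offset":[[0,0,0]],"rot":[[0,0,0]]}';python3 -m handwheel '{"gripper":[1,1,1,1,1],"offset":[[1.5,0,1.8],[3,0,3.5],[4.5,0,5.3],[6.2,0,7],[6.2,0,7]],"rot":[[0,0,0],[0,0,0],[0,0,0],[0,0,0],[0,0,0]]}';python3 -m handwheel '{"gripper":[1,1,1],"offset":[[0,0,0],[0,0,0],[0,0,0]],"rot":[[0,0,0],[0,0,0],[0,0,0]]}';python3 -m handwheel '{"gripper":[1],"offset":[[0,0,0]],"rot":[[0,0,0]]}'; python3 - <<'E'
from h import *
st()
im=grab_frame('side'); crop(im,290,450,110,230,5,'pics/s2.png')
E
```

```text
time_s: 2.95
ee_pos: [461.7, -254.7, 93.9]
ee_rot: [153.3, 89.9, -30.7]
force: [-1.0, 0.8, 5.6]
gripper_width: 0.8
time_s: 3.37
ee_pos: [454.1, -254.1, 86.8]
ee_rot: [52.7, 90.0, -131.4]
force: [0.4, -1.0, 3.7]
gripper_width: 0.5
time_s: 3.62
ee_pos: [454.3, -254.1, 87.0]
ee_rot: [78.7, 90.0, -105.4]
force: [-1.3, 0.0, 4.5]
gripper_width: 0.4
time_s: 3.7
ee_pos: [454.3, -254.1, 87.0]
ee_rot: [72.1, 90.0, -111.9]
force: [-1.3, 0.3, 5.1]
gripper_width: 0.5
t 3.7 pos [ 454.3 -254.1   87. ] rack [-136.8 -115.6   87. ] F [-1.29  0.26  5.06] Frack [-1.3   0.16  5.06] w 0.5 q [-30.  20. 107.  -0.  53.  64.]
```

View pics/s2.png

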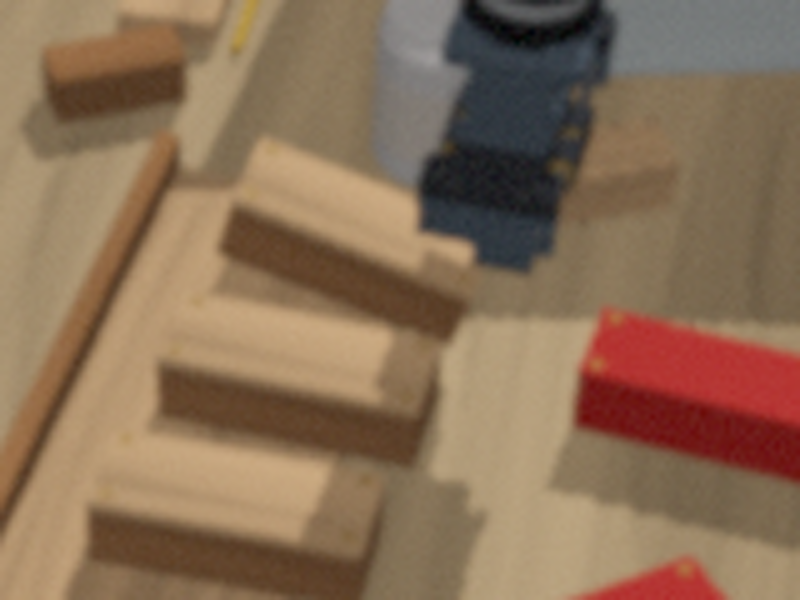

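```bash
python3 -m handwheel '{"gripper":[1,1,1,1,1],"offset":[[-2.2,0,-2.5],[-4.5,0,-5],[-7,0,-7.5],[-8.7,0,-9.5],[-10,0,-10.5]],"rot":[[0,0,0],[0,0,0],[0,0,0],[0,0,0],[0,0,0]]}';python3 -m handwheel '{"gripper":[1,1,1],"offset":[[0,0,0],[0,0,0],[0,0,0]],"rot":[[0,0,0],[0,0,0],[0,0,0]]}'; python3 -m handwheel '{"gripper":[1,1,1,1],"offset":[[1.5,0,1],[2.5,0,2.5],[3.3,0,3.5],[3.3,0,3.5]],"rot":[[0,0,0],[0,0,0],[0,0,0],[0,0,0]]}';python3 -m handwheel '{"gripper":[1],"offset":[[0,0,0]],"rot":[[0,0,0]]}';python3 -m handwheel '{"gripper":[1],"offset":[[0,0,0.5]],"rot":[[0,0,0]]}'; python3 -m handwheel '{"gripper":[1],"offset":[[0,0,0]],"rot":[[0,0,0]]}'
```

```text
time_s: 4.17
ee_pos: [465.4, -254.9, 97.0]
ee_rot: [164.9, 90.0, -19.1]
force: [-0.5, 0.4, 0.3]
gripper_width: 0.4
time_s: 4.42
ee_pos: [464.4, -254.6, 96.3]
ee_rot: [-23.4, 89.9, 152.6]
force: [-0.6, 0.0, 0.3]
gripper_width: 0.8
time_s: 4.75
ee_pos: [461.5, -254.6, 93.8]
ee_rot: [171.8, 89.9, -12.2]
force: [0.8, 0.7, 3.9]
gripper_width: 0.7
time_s: 4.83
ee_pos: [461.5, -254.6, 93.9]
ee_rot: [170.2, 90.0, -13.8]
force: [0.6, 0.4, 4.6]
gripper_width: 0.3
time_s: 4.92
ee_pos: [461.3, -254.6, 93.8]
ee_rot: [165.0, 89.9, -19.1]
force: [1.1, 1.1, 2.2]
gripper_width: 0.3
time_s: 5.0
ee_pos: [461.2, -254.7, 93.7]
ee_rot: [162.0, 89.9, -22.1]
force: [0.0, 1.1, 3.5]
gripper_width: 0.6
```

```bash
python3 -m handwheel '{"gripper":[1,1],"offset":[[0.7,0,0.2],[0.7,0,0.2]],"rot":[[0,0,0],[0,0,0]]}';python3 -m handwheel '{"gripper":[1],"offset":[[0,0,0]],"rot":[[0,0,0]]}';python3 -m handwheel '{"gripper":[1],"offset":[[0,0,0]],"rot":[[0,0,0]]}';python3 -m handwheel '{"gripper":[1],"offset":[[0,0,0]],"rot":[[0,0,0]]}'; python3 -m handwheel '{"gripper":[1],"offset":[[0,0,0]],"rot":[[0,0,0]]}'
```

```text
time_s: 5.17
ee_pos: [460.3, -254.5, 92.9]
ee_rot: [15.3, 90.0, -168.7]
force: [-0.6, 0.8, 5.0]
gripper_width: 0.3
time_s: 5.25
ee_pos: [460.3, -254.6, 92.9]
ee_rot: [13.9, 90.0, -170.1]
force: [-0.4, 1.3, 4.8]
gripper_width: 0.5
time_s: 5.33
ee_pos: [460.4, -254.6, 92.9]
ee_rot: [21.0, 90.0, -163.0]
force: [-0.3, 0.6, 5.3]
gripper_width: 0.3
time_s: 5.42
ee_pos: [460.4, -254.6, 92.9]
ee_rot: [24.7, 90.0, -159.4]
force: [-0.7, 1.3, 5.2]
gripper_width: 0.5
time_s: 5.5
ee_pos: [460.4, -254.6, 93.0]
ee_rot: [27.6, 90.0, -156.4]
force: [-0.7, 1.6, 4.6]
gripper_width: 0.5
```

Right weight: the moment stayed near 0.15–0.16 Nm before and after the tip, so it looks sound. Next is the middle weight.

```bash
python3 -m handwheel '{"gripper":[1,1,1,1,1],"offset":[[-1.5,0,-1.6],[-3,0,-3.3],[-4.5,0,-4.5],[-20,0,-4],[-20,-20,-4]],"rot":[[0,0,0],[0,0,0],[0,0,0],[0,0,0],[0,0,0]]}'; python3 - <<'E'
from h import *
for q in [(490.3,-31.3),(478.3,-142),(472.6,-254.3)]: print('near mid',w2r([*q,96]))
plan(r2w([-127,-1.5,101]),YAW+180)
E
```

```text
time_s: 5.92
ee_pos: [467.3, -237.6, 114.3]
ee_rot: [134.3, 89.7, -49.9]
force: [1.4, 0.3, 0.3]
gripper_width: 0.4
near mid [-116.9082074   109.22088189   96.        ]
near mid [-120.96272971   -2.05378211   96.        ]
near mid [-118.61897917 -114.47391746   96.        ]
t 5.92 pos [ 467.3 -237.6  114.3] rack [-125.1  -98.2  114.3] F [1.44 0.25 0.33] w 0.4
offset [ 12.9 -96.7   2. ] rot [-0.06 -0.18 -0.18]
```

```bash
python3 -m handwheel '{"gripper":[1,1,1,1,1],"offset":[[0,-40,2],[0,-80,2],[0,-93,2],[8,-94,2],[14,-94,2]],"rot":[[0,0,0],[0,0,0],[0,0,0],[0,0,0],[0,0,0]]}'; python3 -m handwheel '{"gripper":[1,1,1],"offset":[[0,0,0],[0,0,0],[0,0,0]],"rot":[[0,0,0],[0,0,0],[0,0,0]]}'; python3 - <<'E'
from h import *
plan(r2w([-127,-1.5,96]),YAW+180)
E
```

```text
time_s: 6.33
ee_pos: [470.4, -140.4, 98.1]
ee_rot: [39.3, 90.0, -144.6]
force: [-0.4, 0.7, 0.2]
gripper_width: 0.4
time_s: 6.58
ee_pos: [470.6, -142.0, 98.6]
ee_rot: [22.9, 90.0, -161.2]
force: [-0.2, 0.7, -0.7]
gripper_width: 0.5
t 6.58 pos [ 470.6 -142.    98.6] rack [-128.7   -2.6   98.6] F [-0.2   0.71 -0.69] w 0.5
offset [ 2.6 -1.1 -1.7] rot [-0.02  0.03 -0.01]
```

```bash
python3 -m handwheel '{"gripper":[1,1,1,1,1],"offset":[[1.3,0,0],[2.6,0,0],[3.5,0,1.3],[4.4,0,2.3],[5.2,0,3.4]],"rot":[[0,0,0],[0,0,0],[0,0,0],[0,0,0],[0,0,0]]}'; python3 -m handwheel '{"gripper":[1],"offset":[[0,0,0]],"rot":[[0,0,0]]}';python3 -m handwheel '{"gripper":[1],"offset":[[0,0,0]],"rot":[[0,0,0]]}';python3 -m handwheel '{"gripper":[1],"offset":[[0,0,0]],"rot":[[0,0,0]]}'; python3 -m handwheel '{"gripper":[1],"offset":[[0,0,0]],"rot":[[0,0,0]]}';  python3 -m handwheel '{"gripper":[1],"offset":[[0,0,0]],"rot":[[0,0,0]]}'
```

```text
time_s: 7.0
ee_pos: [468.2, -141.2, 94.2]
ee_rot: [161.8, 89.8, -22.2]
force: [1.4, -1.8, 2.9]
gripper_width: 0.7
time_s: 7.08
ee_pos: [467.5, -141.0, 94.0]
ee_rot: [155.5, 89.9, -28.5]
force: [1.9, -1.0, 2.0]
gripper_width: 0.7
time_s: 7.17
ee_pos: [467.5, -140.9, 94.0]
ee_rot: [151.7, 89.9, -32.3]
force: [1.7, -0.8, 2.6]
gripper_width: 0.4
time_s: 7.25
ee_pos: [467.5, -140.9, 93.9]
ee_rot: [145.4, 89.9, -38.6]
force: [1.1, -1.3, 2.3]
gripper_width: 0.6
time_s: 7.33
ee_pos: [467.4, -140.8, 93.9]
ee_rot: [140.0, 90.0, -44.0]
force: [0.8, -1.5, 2.5]
gripper_width: 0.6
time_s: 7.42
ee_pos: [467.3, -140.8, 93.8]
ee_rot: [129.1, 90.0, -55.0]
force: [0.2, -2.0, 2.9]
gripper_width: 0.5
```

```bash
python3 -m handwheel '{"gripper":[1,1],"offset":[[0.7,0,0.2],[0.7,0,0.2]],"rot":[[0,0,0],[0,0,0]]}';python3 -m handwheel '{"gripper":[1],"offset":[[0,0,0]],"rot":[[0,0,0]]}';python3 -m handwheel '{"gripper":[1],"offset":[[0,0,0]],"rot":[[0,0,0]]}';python3 -m handwheel '{"gripper":[1],"offset":[[0,0,0]],"rot":[[0,0,0]]}'; python3 - <<'E'
from h import *
st()
E
```

```text
time_s: 7.58
ee_pos: [466.4, -140.7, 92.9]
ee_rot: [5.1, 89.9, -178.9]
force: [-0.7, -1.7, 4.8]
gripper_width: 0.4
time_s: 7.67
ee_pos: [466.5, -140.7, 92.9]
ee_rot: [4.7, 89.9, -179.3]
force: [-1.0, -2.2, 5.4]
gripper_width: 0.8
time_s: 7.75
ee_pos: [466.6, -140.7, 93.0]
ee_rot: [5.6, 89.9, -178.4]
force: [-1.6, -1.5, 5.0]
gripper_width: 0.4
time_s: 7.83
ee_pos: [466.6, -140.7, 93.0]
ee_rot: [6.9, 90.0, -177.1]
force: [-1.8, -1.4, 5.5]
gripper_width: 0.5
t 7.83 pos [ 466.6 -140.7   93. ] rack [-132.7   -1.6   93. ] F [-1.82 -1.44  5.53] Frack [-1.72 -1.57  5.53] w 0.5 q [-18.  17. 111.  -0.  52.  76.]
```

```bash
python3 -m handwheel '{"gripper":[1,1,1,1,1],"offset":[[1.5,0,2],[3,0,3.8],[4.5,0,5.4],[5.8,0,6.8],[5.8,0,6.8]],"rot":[[0,0,0],[0,0,0],[0,0,0],[0,0,0],[0,0,0]]}';python3 -m handwheel '{"gripper":[1,1,1],"offset":[[0,0,0],[0,0,0],[0,0,0]],"rot":[[0,0,0],[0,0,0],[0,0,0]]}';python3 -m handwheel '{"gripper":[1],"offset":[[0,0,0]],"rot":[[0,0,0]]}'; python3 - <<'E'
from h import *
st()
E
```

```text
time_s: 8.25
ee_pos: [459.7, -139.9, 86.7]
ee_rot: [-25.0, 89.9, 150.9]
force: [0.6, -0.5, 2.3]
gripper_width: 0.4
time_s: 8.5
ee_pos: [460.1, -140.1, 87.1]
ee_rot: [-24.7, 90.0, 151.3]
force: [0.4, 0.3, 2.7]
gripper_width: 0.4
time_s: 8.58
ee_pos: [460.1, -140.1, 87.1]
ee_rot: [-22.4, 90.0, 153.6]
force: [-1.0, -0.3, 2.3]
gripper_width: 0.5
t 8.58 pos [ 460.1 -140.1   87.1] rack [-139.3   -1.4   87.1] F [-1.01 -0.26  2.32] Frack [-0.99 -0.34  2.32] w 0.5 q [-18.  17. 112.   0.  51.  76.]
```

```bash
python3 -m handwheel '{"gripper":[1,1,1,1,1],"offset":[[-2.2,0,-2.4],[-4.5,0,-4.8],[-6.5,0,-7.2],[-8.7,0,-9.3],[-10,0,-10.3]],"rot":[[0,0,0],[0,0,0],[0,0,0],[0,0,0],[0,0,0]]}';python3 -m handwheel '{"gripper":[1,1,1],"offset":[[0,0,0],[0,0,0],[0,0,0]],"rot":[[0,0,0],[0,0,0],[0,0,0]]}'; python3 -m handwheel '{"gripper":[1,1,1,1],"offset":[[1.5,0,1],[2.5,0,2.3],[3.3,0,3.3],[4,0,3.5]],"rot":[[0,0,0],[0,0,0],[0,0,0],[0,0,0]]}';python3 -m handwheel '{"gripper":[1],"offset":[[0,0,0]],"rot":[[0,0,0]]}';python3 -m handwheel '{"gripper":[1],"offset":[[0,0,0]],"rot":[[0,0,0]]}'; python3 -m handwheel '{"gripper":[1],"offset":[[0,0,0]],"rot":[[0,0,0]]}'; python3 - <<'E'
from h import *
st()
E
```

```text
time_s: 9.0
ee_pos: [471.2, -141.0, 97.5]
ee_rot: [168.3, 89.9, -15.7]
force: [0.6, -0.1, 0.3]
gripper_width: 0.8
time_s: 9.25
ee_pos: [470.4, -140.9, 96.9]
ee_rot: [-7.7, 90.0, 168.3]
force: [-0.3, 0.1, -0.7]
gripper_width: 0.6
time_s: 9.58
ee_pos: [466.8, -140.7, 93.2]
ee_rot: [68.3, 90.0, -115.7]
force: [-0.4, 0.2, 2.9]
gripper_width: 0.4
time_s: 9.67
ee_pos: [466.7, -140.7, 93.2]
ee_rot: [7.7, 90.0, -176.3]
force: [-1.0, 0.5, 4.1]
gripper_width: 0.7
time_s: 9.75
ee_pos: [466.8, -140.7, 93.3]
ee_rot: [18.1, 90.0, -166.0]
force: [-0.5, 0.4, 2.6]
gripper_width: 0.7
time_s: 9.83
ee_pos: [466.9, -140.7, 93.3]
ee_rot: [21.3, 90.0, -162.7]
force: [-1.1, -0.4, 4.0]
gripper_width: 0.1
t 9.83 pos [ 466.9 -140.7   93.3] rack [-132.4   -1.6   93.3] F [-1.06 -0.35  4.  ] Frack [-1.03 -0.43  4.  ] w 0.1 q [-18.  17. 111.  -0.  52.  76.]
```

```bash

python3 -m handwheel '{"gripper":[1],"offset":[[0,0,0]],"rot":[[0,0,0]]}' | grep force; python3 -m handwheel '{"gripper":[1],"offset":[[0,0,0]],"rot":[[0,0,0]]}'| grep force; python3 -m handwheel '{"gripper":[1],"offset":[[0,0,0]],"rot":[[0,0,0]]}'| grep force; python3 -m handwheel '{"gripper":[1],"offset":[[0,0,0]],"rot":[[0,0,0]]}'| grep force; python3 -m handwheel '{"gripper":[1],"offset":[[0.3,0,0.3]],"rot":[[0,0,0]]}'| grep force; python3 -m handwheel '{"gripper":[1],"offset":[[0,0,0]],"rot":[[0,0,0]]}' | grep force; python3 -m handwheel '{"gripper":[1],"offset":[[0,0,0]],"rot":[[0,0,0]]}' | grep force;python3 -m handwheel '{"gripper":[1],"offset":[[0,0,0]],"rot":[[0,0,0]]}' | grep force; python3 -m handwheel '{"gripper":[1],"offset":[[0,0,0]],"rot":[[0,0,0]]}'
```

```text
force: [-2.0, -0.5, 3.7]
force: [-2.3, -0.2, 4.4]
force: [-1.8, -0.1, 3.3]
force: [-1.9, -0.4, 3.5]
force: [-2.6, -0.6, 5.1]
force: [-2.3, 0.0, 3.9]
force: [-2.8, 0.1, 4.5]
force: [-3.0, 0.6, 5.2]
time_s: 10.58
ee_pos: [466.6, -140.7, 92.9]
ee_rot: [6.2, 90.0, -177.8]
force: [-2.8, -0.3, 5.0]
gripper_width: 0.2
```

Middle weight: at similar rubbing, Fz fell from 5.3 to 3.5 N, and the moment dropped from about 0.13 to 0.06 Nm. It reads as loose. Next is the left weight.

```bash
python3 -m handwheel '{"gripper":[1,1,1,1,1],"offset":[[-1.5,0,-2],[-3,0,-3.8],[-4.7,0,-5.2],[-20,0,-5],[-20,-25,-5]],"rot":[[0,0,0],[0,0,0],[0,0,0],[0,0,0],[0,0,0]]}'; python3 - <<'E'
from h import *
plan(r2w([-125.5,109.5,99]),YAW+180)
E
```

```text
time_s: 11.0
ee_pos: [476.1, -118.8, 114.5]
ee_rot: [157.8, 89.6, -26.5]
force: [1.2, -0.6, 0.6]
gripper_width: 0.2
t 11.0 pos [ 476.1 -118.8  114.5] rack [-124.8   20.9  114.5] F [ 1.18 -0.56  0.57] w 0.2
offset [ 15.3 -88.6   1. ] rot [-0.12 -0.34 -0.14]
```

```bash
python3 -m handwheel '{"gripper":[1,1,1,1,1],"offset":[[0,-40,1],[0,-75,1],[0,-87,1],[8,-87,1],[14,-87,1]],"rot":[[0,0,0],[0,0,0],[0,0,0],[0,0,0],[0,0,0]]}'; python3 -m handwheel '{"gripper":[1,1,1,1,1],"offset":[[0,0,0],[0,0,0],[0,0,0],[0,0,0],[0,0,0]],"rot":[[0,0,0],[0,0,0],[0,0,0],[0,0,0],[0,0,0]]}'; python3 - <<'E'
from h import *
plan(r2w([-125.5,109.5,96]),YAW+180)
E
```

```text
time_s: 11.42
ee_pos: [479.1, -28.9, 98.2]
ee_rot: [156.9, 89.9, -27.0]
force: [0.6, -0.3, 0.3]
gripper_width: 0.6
time_s: 11.83
ee_pos: [478.8, -29.9, 99.0]
ee_rot: [167.8, 90.0, -16.4]
force: [0.7, 0.3, 0.4]
gripper_width: 0.4
t 11.83 pos [478.8 -29.9  99. ] rack [-128.4  109.8   99. ] F [0.74 0.31 0.43] w 0.4
offset [ 3.   0.3 -2.9] rot [-0.   -0.04 -0.01]
```

```bash
python3 -m handwheel '{"gripper":[1,1,1,1],"offset":[[0,0,-3],[1,0,-3],[2.5,0,-3],[2.5,0,-3]],"rot":[[0,0,0],[0,0,0],[0,0,0],[0,0,0]]}'; python3 -m handwheel '{"gripper":[1,1,1,1,1],"offset":[[0.8,0,0.3],[1.6,0,1.4],[2.4,0,2.5],[3.2,0,3.5],[3.7,0,4.1]],"rot":[[0,0,0],[0,0,0],[0,0,0],[0,0,0],[0,0,0]]}'; python3 -m handwheel '{"gripper":[1,1],"offset":[[0,0,0],[0,0,0]],"rot":[[0,0,0],[0,0,0]]}';python3 -m handwheel '{"gripper":[1],"offset":[[0,0,0]],"rot":[[0,0,0]]}'|grep force;python3 -m handwheel '{"gripper":[1],"offset":[[0,0,0]],"rot":[[0,0,0]]}'|grep force; python3 -m handwheel '{"gripper":[1],"offset":[[0,0,0]],"rot":[[0,0,0]]}'|grep force;  python3 -m handwheel '{"gripper":[1],"offset":[[0,0,0]],"rot":[[0,0,0]]}'|grep force; python3 - <<'E'
from h import *
st()
E
```

```text
time_s: 12.17
ee_pos: [481.9, -29.6, 96.3]
ee_rot: [162.4, 90.0, -21.6]
force: [0.4, 0.6, 0.6]
gripper_width: 0.4
time_s: 12.58
ee_pos: [477.8, -29.1, 92.9]
ee_rot: [174.5, 89.9, -9.5]
force: [0.6, -0.9, 4.5]
gripper_width: 0.1
time_s: 12.75
ee_pos: [477.6, -29.1, 92.8]
ee_rot: [166.4, 90.0, -17.6]
force: [-0.3, -0.5, 5.2]
gripper_width: 0.4
force: [0.6, -0.4, 4.0]
force: [0.4, -0.6, 4.6]
force: [0.3, 1.1, 3.9]
force: [0.6, 1.1, 4.5]
t 13.08 pos [477.5 -29.2  92.7] rack [-129.8  110.4   92.7] F [0.57 1.08 4.47] Frack [0.49 1.12 4.47] w 0.5 q [ -5.  16. 112.  -0.  51.  89.]
```

```bash
python3 -m handwheel '{"gripper":[1,1,1,1,1],"offset":[[1.3,0,1.6],[2.6,0,3.1],[3.8,0,4.5],[5,0,5.7],[5,0,5.7]],"rot":[[0,0,0],[0,0,0],[0,0,0],[0,0,0],[0,0,0]]}';python3 -m handwheel '{"gripper":[1,1,1],"offset":[[0,0,0],[0,0,0],[0,0,0]],"rot":[[0,0,0],[0,0,0],[0,0,0]]}';python3 -m handwheel '{"gripper":[1],"offset":[[0,0,0]],"rot":[[0,0,0]]}'; python3 - <<'E'
from h import *
st()
im=grab_frame('side'); crop(im,290,450,110,230,5,'pics/s3.png')
E
python3 -m handwheel '{"gripper":[1,1,1,1,1],"offset":[[-2,0,-2.2],[-4,0,-4.5],[-6,0,-6.7],[-7.7,0,-9],[-9.7,0,-9.8]],"rot":[[0,0,0],[0,0,0],[0,0,0],[0,0,0],[0,0,0]]}';python3 -m handwheel '{"gripper":[1,1,1],"offset":[[0,0,0],[0,0,0],[0,0,0]],"rot":[[0,0,0],[0,0,0],[0,0,0]]}'
```

```text
time_s: 13.5
ee_pos: [471.3, -28.7, 87.3]
ee_rot: [4.1, 89.9, -179.9]
force: [1.3, 0.3, 2.8]
gripper_width: 0.6
time_s: 13.75
ee_pos: [471.7, -28.7, 87.6]
ee_rot: [5.4, 90.0, -178.6]
force: [-0.4, -0.3, 2.7]
gripper_width: 0.9
time_s: 13.83
ee_pos: [471.6, -28.7, 87.6]
ee_rot: [5.5, 90.0, -178.5]
force: [-0.4, -0.2, 3.0]
gripper_width: 0.5
t 13.83 pos [471.6 -28.7  87.6] rack [-135.7  110.5   87.6] F [-0.37 -0.22  2.95] Frack [-0.36 -0.24  2.95] w 0.5 q [ -5.  16. 113.  -0.  51.  89.]
time_s: 14.3
ee_pos: [482.0, -29.5, 97.6]
ee_rot: [159.9, 90.0, -24.1]
force: [0.3, -0.2, -0.7]
gripper_width: 0.4
time_s: 14.55
ee_pos: [481.5, -29.4, 97.1]
ee_rot: [9.3, 90.0, -174.7]
force: [0.6, 0.2, -0.2]
gripper_width: 0.5
```

View pics/s3.png

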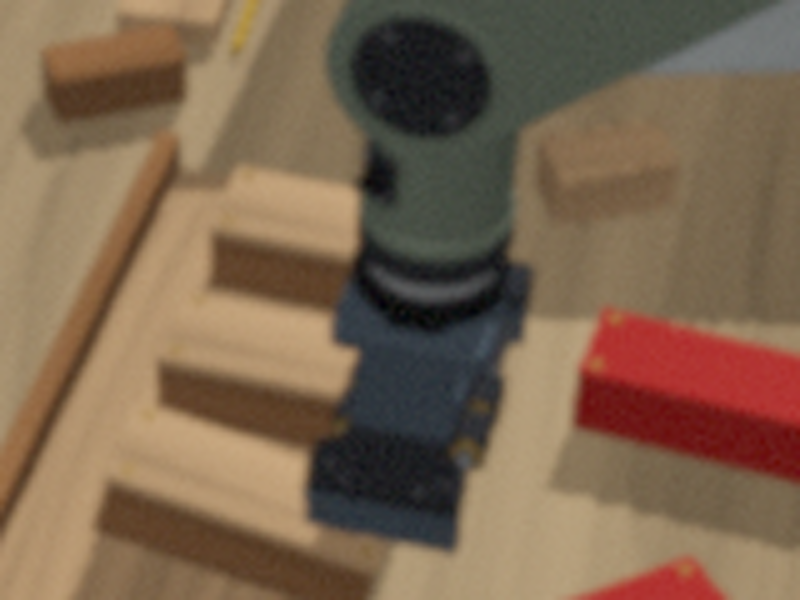

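```bash
python3 -m handwheel '{"gripper":[1,1,1,1,1],"offset":[[1.2,0,0.2],[2,0,1.3],[2.9,0,2.4],[3.7,0,3.4],[4.3,0,4.1]],"rot":[[0,0,0],[0,0,0],[0,0,0],[0,0,0],[0,0,0]]}'; python3 -m handwheel '{"gripper":[1,1],"offset":[[0,0,0],[0,0,0]],"rot":[[0,0,0],[0,0,0]]}';python3 -m handwheel '{"gripper":[1],"offset":[[0,0,0]],"rot":[[0,0,0]]}'|grep force;python3 -m handwheel '{"gripper":[1],"offset":[[0,0,0]],"rot":[[0,0,0]]}'|grep force; python3 -m handwheel '{"gripper":[1],"offset":[[0,0,0]],"rot":[[0,0,0]]}'|grep force;  python3 -m handwheel '{"gripper":[1],"offset":[[0,0,0]],"rot":[[0,0,0]]}'|grep force; python3 -m handwheel '{"gripper":[1],"offset":[[0,0,0]],"rot":[[0,0,0]]}'|grep force; python3 - <<'E'
from h import *
st()
E
```

```text
time_s: 14.97
ee_pos: [477.6, -29.2, 93.1]
ee_rot: [173.5, 90.0, -10.6]
force: [0.2, 0.5, 1.7]
gripper_width: 0.6
time_s: 15.13
ee_pos: [477.6, -29.2, 93.1]
ee_rot: [170.4, 90.0, -13.7]
force: [-0.2, -0.0, 1.6]
gripper_width: 0.5
force: [-0.3, 0.6, 2.4]
force: [0.5, 0.6, 1.8]
force: [0.2, -0.4, 1.2]
force: [-0.1, 0.4, 3.1]
force: [0.6, 0.5, 2.5]
t 15.55 pos [477.6 -29.2  93.1] rack [-129.8  110.4   93.1] F [0.58 0.52 2.49] Frack [0.54 0.56 2.49] w 0.4 q [ -5.  16. 112.  -0.  52.  89.]
```

Left weight is clearly loose: the same press went from 0.166 to 0.08 Nm with almost no rubbing. I'll repeat a clean press on the middle and right weights to be sure.

```bash
python3 -m handwheel '{"gripper":[1,1,1,1,1],"offset":[[-1.5,0,-1.6],[-3,0,-3.3],[-4.5,0,-4.3],[-16,0,-4],[-17,30,-4]],"rot":[[0,0,0],[0,0,0],[0,0,0],[0,0,0],[0,0,0]]}'; python3 -m handwheel '{"gripper":[1,1,1,1,1],"offset":[[0,40,3],[0,78,3],[0,81,3],[8,81,3],[11,81,3]],"rot":[[0,0,0],[0,0,0],[0,0,0],[0,0,0],[0,0,0]]}';python3 -m handwheel '{"gripper":[1,1,1],"offset":[[0,0,0],[0,0,0],[0,0,0]],"rot":[[0,0,0],[0,0,0],[0,0,0]]}'; python3 - <<'E'
from h import *
plan(r2w([-128,-1.5,97]),YAW+180)
im=grab_frame('top'); crop(im,305,465,190,290,5,'pics/t2.png')
E
```

```text
time_s: 15.97
ee_pos: [480.3, -56.8, 111.1]
ee_rot: [-127.9, 89.9, 48.2]
force: [0.7, 0.1, 0.2]
gripper_width: 0.6
time_s: 16.38
ee_pos: [469.8, -139.5, 97.9]
ee_rot: [-24.0, 89.9, 151.9]
force: [-0.7, 1.0, 0.6]
gripper_width: 0.4
time_s: 16.63
ee_pos: [470.8, -138.8, 98.9]
ee_rot: [-22.3, 90.0, 153.8]
force: [0.1, 0.3, 0.5]
gripper_width: 0.4
t 16.63 pos [ 470.8 -138.8   98.9] rack [-128.7    0.6   98.9] F [0.06 0.3  0.5 ] w 0.4
offset [ 1.9  2.1 -0.7] rot [0.16 0.02 0.01]
```

View pics/t2.png

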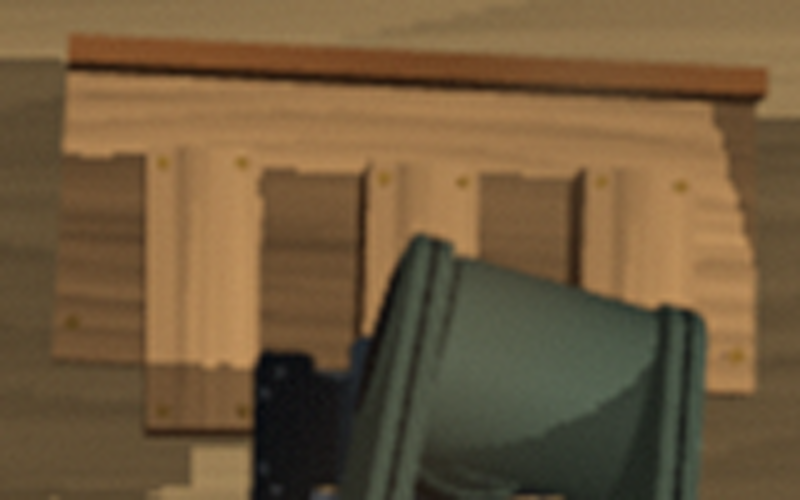

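The weights haven't shifted; the far screws are still at (162,161), (383,178) and (600,181). Pressing the middle one.

```bash
python3 -m handwheel '{"gripper":[1,1,1],"offset":[[1,0,0],[2,0,0],[2,0,0]],"rot":[[0,0,0],[0,0,0],[0,0,0]]}'; python3 -m handwheel '{"gripper":[1,1,1,1,1],"offset":[[1.2,0,0.2],[2,0,1.3],[2.9,0,2.4],[3.7,0,3.4],[4.3,0,4.1]],"rot":[[0,0,0],[0,0,0],[0,0,0],[0,0,0],[0,0,0]]}'; python3 -m handwheel '{"gripper":[1,1],"offset":[[0,0,0],[0,0,0]],"rot":[[0,0,0],[0,0,0]]}';python3 -m handwheel '{"gripper":[1],"offset":[[0,0,0]],"rot":[[0,0,0]]}'|grep force;python3 -m handwheel '{"gripper":[1],"offset":[[0,0,0]],"rot":[[0,0,0]]}'|grep force; python3 -m handwheel '{"gripper":[1],"offset":[[0,0,0]],"rot":[[0,0,0]]}'|grep force;  python3 -m handwheel '{"gripper":[1],"offset":[[0,0,0]],"rot":[[0,0,0]]}'|grep force; python3 -m handwheel '{"gripper":[1],"offset":[[0,0,0]],"rot":[[0,0,0]]}'|grep force; python3 - <<'E'
from h import *
st()
E
```

```text
time_s: 16.93
ee_pos: [470.6, -139.7, 97.0]
ee_rot: [16.3, 90.0, -167.7]
force: [0.4, -0.6, 0.4]
gripper_width: 0.4
time_s: 17.35
ee_pos: [466.7, -139.7, 92.8]
ee_rot: [176.7, 90.0, -7.4]
force: [0.8, 1.0, 1.6]
gripper_width: 0.4
time_s: 17.52
ee_pos: [466.7, -139.7, 92.8]
ee_rot: [171.5, 90.0, -12.5]
force: [0.4, 0.8, 2.3]
gripper_width: 0.7
force: [0.4, 1.5, 1.8]
force: [0.6, 1.5, 2.5]
force: [0.2, 0.7, 1.7]
force: [0.3, 0.5, 2.2]
force: [0.4, 0.1, 1.8]
t 17.93 pos [ 466.6 -139.7   92.8] rack [-132.7   -0.6   92.8] F [0.35 0.1  1.82] Frack [0.35 0.12 1.82] w 0.6 q [-18.  17. 111.  -0.  52.  76.]
```

```bash
python3 -m handwheel '{"gripper":[1,1,1,1,1],"offset":[[-1.5,0,-1.6],[-3,0,-3.3],[-4.5,0,-4.3],[-16,0,-4],[-17,30,-4]],"rot":[[0,0,0],[0,0,0],[0,0,0],[0,0,0],[0,0,0]]}'; python3 -m handwheel '{"gripper":[1,1,1,1,1],"offset":[[0,40,-1],[0,78,-1],[0,84,-1],[8,84,-1],[12,84,-1]],"rot":[[0,0,0],[0,0,0],[0,0,0],[0,0,0],[0,0,0]]}';python3 -m handwheel '{"gripper":[1,1,1],"offset":[[0,0,0],[0,0,0],[0,0,0]],"rot":[[0,0,0],[0,0,0],[0,0,0]]}'; python3 - <<'E'
from h import *
plan(r2w([-126.5,-115,97]),YAW+180)
E
```

```text
time_s: 18.35
ee_pos: [468.9, -167.3, 110.7]
ee_rot: [-101.3, 89.9, 74.9]
force: [1.1, 0.2, 0.2]
gripper_width: 0.3
time_s: 18.77
ee_pos: [462.6, -253.2, 96.6]
ee_rot: [-33.9, 89.9, 142.0]
force: [-0.8, 0.9, 0.8]
gripper_width: 0.3
time_s: 19.02
ee_pos: [463.5, -252.4, 97.6]
ee_rot: [-38.4, 89.9, 137.6]
force: [0.3, 0.3, 0.6]
gripper_width: 0.5
t 19.02 pos [ 463.5 -252.4   97.6] rack [-127.8 -113.2   97.6] F [0.28 0.28 0.56] w 0.5
offset [ 0.6  1.8 -1.3] rot [0.15 0.04 0.03]
```

```bash
python3 -m handwheel '{"gripper":[1,1,1,1,1],"offset":[[1.2,0,0.2],[2.4,0,1.3],[3.3,0,2.4],[4.1,0,3.4],[4.7,0,4.1]],"rot":[[0,0,0],[0,0,0],[0,0,0],[0,0,0],[0,0,0]]}'; python3 -m handwheel '{"gripper":[1,1],"offset":[[0,0,0],[0,0,0]],"rot":[[0,0,0],[0,0,0]]}';python3 -m handwheel '{"gripper":[1],"offset":[[0,0,0]],"rot":[[0,0,0]]}'|grep force;python3 -m handwheel '{"gripper":[1],"offset":[[0,0,0]],"rot":[[0,0,0]]}'|grep force; python3 -m handwheel '{"gripper":[1],"offset":[[0,0,0]],"rot":[[0,0,0]]}'|grep force;  python3 -m handwheel '{"gripper":[1],"offset":[[0,0,0]],"rot":[[0,0,0]]}'|grep force; python3 - <<'E'
from h import *
st()
E
```

```text
time_s: 19.43
ee_pos: [459.8, -253.4, 93.4]
ee_rot: [167.7, 89.9, -16.3]
force: [0.4, 1.0, 3.0]
gripper_width: 0.1
time_s: 19.6
ee_pos: [459.6, -253.4, 93.3]
ee_rot: [167.8, 90.0, -16.3]
force: [0.8, 1.4, 4.2]
gripper_width: 0.6
force: [0.3, 0.7, 4.1]
force: [-0.4, 1.2, 3.9]
force: [0.3, 1.5, 4.3]
force: [0.7, 2.0, 4.4]
t 19.93 pos [ 459.4 -253.5   93.1] rack [-131.8 -114.6   93.1] F [0.66 1.97 4.38] Frack [0.52 2.01 4.38] w 0.6 q [-30.  20. 106.  -0.  54.  64.]
```

Right weight gives 0.165 Nm, so it is sound; middle and left are loose. I'll grasp the left weight first, over its shifted centre of mass.

```bash
python3 -m handwheel '{"gripper":[1,1,0.5,0,0],"offset":[[-1.5,0,-1.6],[-3,0,-3.3],[-5,0,-4.3],[-27,0,-4],[-30,-38,-20]],"rot":[[0,0,0],[0,0,0],[0,0,0],[0,0,0],[0,0,0]]}' 30; python3 - <<'E'
from h import *
plan([551.3,-33.1,118],180-1.7)
print(ray('top',140,272,60),ray('top',123,266,170))
E
```

```text
time_s: 20.35
ee_pos: [481.4, -222.0, 124.9]
ee_rot: [108.6, 89.7, -75.8]
force: [1.6, -0.5, 0.4]
gripper_width: 17.5
t 20.35 pos [ 481.4 -222.   124.9] rack [-112.1  -81.6  124.9] F [ 1.63 -0.48  0.36] w 17.5
offset [   6.1 -193.7  -55.2] rot [-2.67 -0.09 -0.28]
[515.59757896 515.07760412  60.        ] [518.27031637 515.3031481  170.        ]
```

```bash
python3 -m handwheel '{"gripper":[0,0,0,0,0],"offset":[[3,-192,-55],[3,-192,-55],[3,-192,-55],[3,-192,-55],[3,-192,-55]],"rot":[[-2.6,0,0],[-2.6,0,0],[-2.6,0,0],[-2.6,0,0],[-2.6,0,0]]}'; python3 -m handwheel '{"gripper":[0,0,0],"offset":[[0,0,0],[0,0,0],[0,0,0]],"rot":[[0,0,0],[0,0,0],[0,0,0]]}'; python3 - <<'E'
from h import *
plan([551.3,-33.1,58],180-1.7)
E
```

```text
time_s: 20.77
ee_pos: [550.6, -26.9, 119.6]
ee_rot: [14.0, 89.9, -167.4]
force: [0.6, -0.3, 0.2]
gripper_width: 50.9
time_s: 21.02
ee_pos: [549.9, -29.8, 119.6]
ee_rot: [31.3, 89.9, -150.1]
force: [-0.4, 0.2, -0.1]
gripper_width: 71.1
t 21.02 pos [549.9 -29.8 119.6] rack [-57.6 115.  119.6] F [-0.37  0.21 -0.11] w 71.1
offset [61.6  3.2 -1.6] rot [ 0.3   0.09 -0.06]
```

```bash
python3 -m handwheel '{"gripper":[0,0,0,0,0],"offset":[[0,3,-1.6],[0,3,-1.6],[20,3,-1.6],[45,3,-1.6],[60,3,-1.6]],"rot":[[0.2,0,0],[0.2,0,0],[0.2,0,0],[0.2,0,0],[0.2,0,0]]}'; python3 -m handwheel '{"gripper":[0,0],"offset":[[0,0,0],[0,0,0]],"rot":[[0,0,0],[0,0,0]]}'; python3 - <<'E'
from h import *
plan([551.3,-33.1,58],180-1.7)
im=grab_frame('side'); crop(im,290,450,110,230,5,'pics/s4.png')
E
```

```text
time_s: 21.43
ee_pos: [550.9, -33.7, 58.6]
ee_rot: [6.1, 89.9, -175.7]
force: [0.4, 0.6, 0.0]
gripper_width: 91.3
time_s: 21.6
ee_pos: [551.5, -33.4, 59.8]
ee_rot: [5.5, 89.9, -176.2]
force: [-0.1, -0.1, 0.2]
gripper_width: 91.0
t 21.6 pos [551.5 -33.4  59.8] rack [-55.7 111.5  59.8] F [-0.07 -0.11  0.19] w 91.0
offset [ 1.8 -0.3  0.2] rot [-0.04  0.08 -0.01]
```

View pics/s4.png

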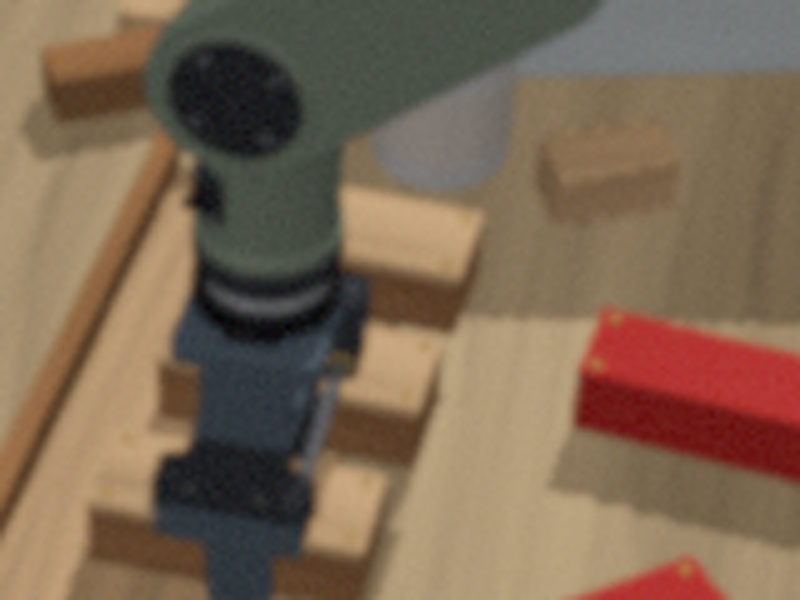

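The open fingers straddle the left weight (near finger at about (240,570) in the crop). Closing.

```bash
python3 -m handwheel '{"gripper":[1,1,1,1,1],"offset":[[0,0,0],[0,0,0],[0,0,0],[0,0,0],[0,0,0]],"rot":[[0,0,0],[0,0,0],[0,0,0],[0,0,0],[0,0,0]]}' 35; python3 -m handwheel '{"gripper":[1,1,1],"offset":[[0,0,0],[0,0,0],[0,0,0]],"rot":[[0,0,0],[0,0,0],[0,0,0]]}';python3 -m handwheel '{"gripper":[1,1,1,1],"offset":[[-5,0,0],[-15,0,0],[-30,0,0],[-40,0,0]],"rot":[[0,0,0],[0,0,0],[0,0,0],[0,0,0]]}'; python3 - <<'E'
from h import *
plan([473.1-20,349,100],180-1.3)
im=grab_frame('side'); crop(im,290,450,110,230,5,'pics/s5.png')
E
```

```text
time_s: 22.07
ee_pos: [552.3, -32.5, 60.6]
ee_rot: [151.9, 89.9, -29.8]
force: [0.9, -3.6, 1.6]
gripper_width: 61.2
time_s: 22.32
ee_pos: [552.3, -32.7, 60.6]
ee_rot: [137.4, 89.9, -44.2]
force: [-1.5, -2.7, 3.9]
gripper_width: 58.0
time_s: 22.65
ee_pos: [551.9, -32.0, 100.9]
ee_rot: [-50.4, 90.0, 127.9]
force: [1.7, 0.1, -4.8]
gripper_width: 58.2
t 22.65 pos [551.9 -32.  100.9] rack [-55.4 113.  100.9] F [ 1.74  0.1  -4.75] w 58.2
offset [   1.1 -378.   109.7] rot [-0.35  0.02  0.03]
```

View pics/s5.png

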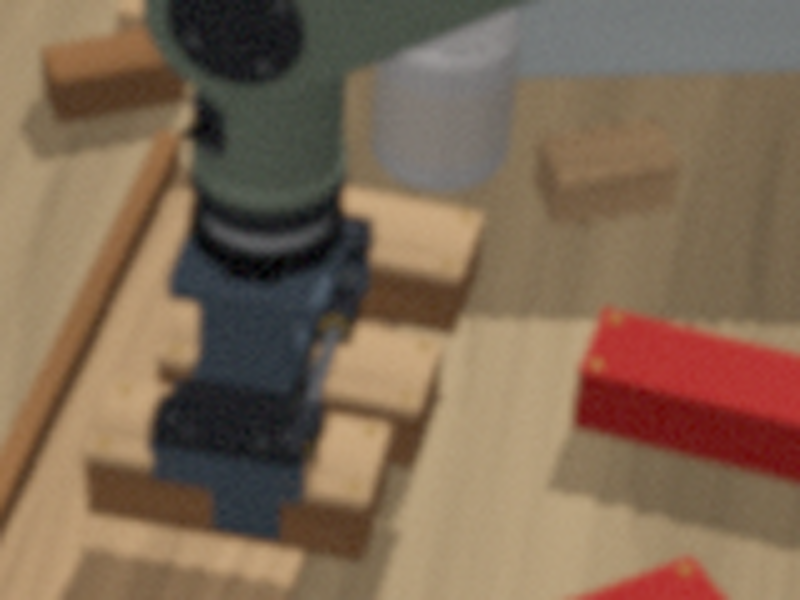

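Lifted and level. Carrying it to the tray.

```bash
python3 -m handwheel '{"gripper":[1,1,1,1,1],"offset":[[0,-20,6],[0,-50,15],[0,-90,26],[0,-130,38],[0,-170,49]],"rot":[[-0.3,0,0],[-0.3,0,0],[-0.3,0,0],[-0.3,0,0],[-0.3,0,0]]}'; python3 -m handwheel '{"gripper":[1,1,1,1,1],"offset":[[0,-40,10],[0,-80,20],[0,-120,31],[0,-160,41],[0,-190,48]],"rot":[[0,0,0],[0,0,0],[0,0,0],[0,0,0],[0,0,0]]}'; python3 - <<'E'
from h import *
plan([460,349,40],180-1.3)
E
```

```text
time_s: 23.12
ee_pos: [506.7, 140.4, 99.9]
ee_rot: [-7.4, 90.0, 171.2]
force: [0.7, -0.1, -4.0]
gripper_width: 57.8
time_s: 23.53
ee_pos: [462.8, 333.3, 99.9]
ee_rot: [-61.6, 89.9, 117.2]
force: [0.1, 0.0, -5.0]
gripper_width: 58.2
t 23.53 pos [462.8 333.3  99.9] rack [-170.4  470.9   99.9] F [ 0.14  0.02 -5.02] w 58.2
offset [ 60.  -15.6   3.1] rot [0.04 0.03 0.06]
```

```bash
python3 -m handwheel '{"gripper":[1,1,1,1,1],"offset":[[0,-14,3],[15,-14,3],[30,-14,3],[45,-14,3],[45,-14,3]],"rot":[[0,0,0],[0,0,0],[0,0,0],[0,0,0],[0,0,0]]}'; python3 -m handwheel '{"gripper":[1,1],"offset":[[0,0,0],[0,0,0]],"rot":[[0,0,0],[0,0,0]]}'; python3 - <<'E'
from h import *
plan([460,349,20],180-1.3)
im=grab_frame('side'); crop(im,280,440,270,430,5,'pics/s6.png')
im=grab_frame('top'); crop(im,100,280,220,340,4,'pics/t6.png')
E
```

```text
time_s: 23.95
ee_pos: [459.4, 342.5, 51.9]
ee_rot: [38.1, 89.6, -143.2]
force: [-1.0, 0.1, -5.3]
gripper_width: 57.9
time_s: 24.12
ee_pos: [462.3, 344.2, 55.7]
ee_rot: [-148.1, 89.9, 30.6]
force: [-0.2, -0.0, -4.8]
gripper_width: 58.0
t 24.12 pos [462.3 344.2  55.7] rack [-171.7  481.7   55.7] F [-0.19 -0.04 -4.85] w 58.0
offset [35.7 -4.7  2.4] rot [-0.07 -0.05  0.03]
```

View pics/s6.png

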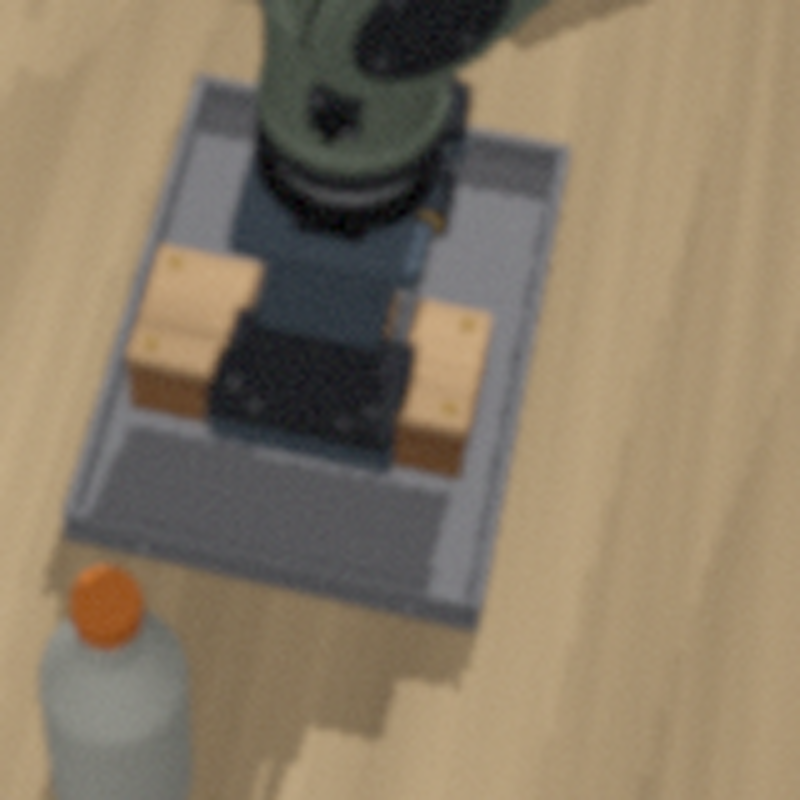

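View pics/t6.png

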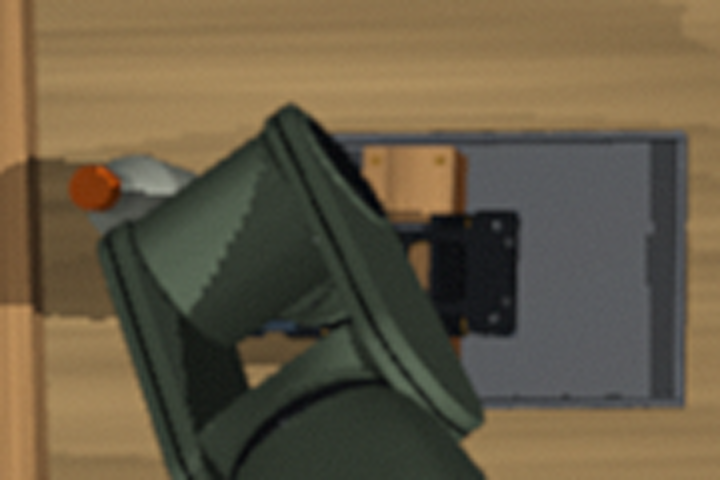

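Case sits within the tray outline, level and clear of the walls and bottle. Lowering.

```bash
python3 -m handwheel '{"gripper":[1,1,1,1,1],"offset":[[8,-4,2],[17,-4,2],[26,-4,2],[34,-4,2],[35,-4,2]],"rot":[[0,0,0],[0,0,0],[0,0,0],[0,0,0],[0,0,0]]}'; python3 -m handwheel '{"gripper":[1,1],"offset":[[1,0,0],[2,0,0]],"rot":[[0,0,0],[0,0,0]]}';python3 -m handwheel '{"gripper":[1,1],"offset":[[1,0,0],[1.5,0,0]],"rot":[[0,0,0],[0,0,0]]}'
```

```text
time_s: 24.63
ee_pos: [458.4, 347.2, 17.7]
ee_rot: [38.6, 89.7, -142.7]
force: [-0.2, -1.0, -4.6]
gripper_width: 57.8
time_s: 24.8
ee_pos: [459.9, 348.2, 17.8]
ee_rot: [127.8, 90.0, -53.5]
force: [0.2, -0.6, -5.0]
gripper_width: 57.7
time_s: 24.97
ee_pos: [460.0, 348.3, 16.7]
ee_rot: [-151.2, 90.0, 27.4]
force: [-0.2, 0.4, -4.7]
gripper_width: 58.0
```

```bash
python3 -m handwheel '{"gripper":[1,1],"offset":[[1,0,0],[1,0,0]],"rot":[[0,0,0],[0,0,0]]}';python3 -m handwheel '{"gripper":[0.2,0.2,0.2,0.2,0.2],"offset":[[0,0,0],[0,0,0],[0,0,0],[0,0,0],[0,0,0]],"rot":[[0,0,0],[0,0,0],[0,0,0],[0,0,0],[0,0,0]]}'
```

```text
time_s: 25.13
ee_pos: [460.1, 348.3, 16.6]
ee_rot: [-154.4, 89.9, 24.3]
force: [-2.0, -0.6, 1.7]
gripper_width: 57.8
time_s: 25.55
ee_pos: [459.9, 348.3, 15.6]
ee_rot: [-155.9, 90.0, 22.7]
force: [-1.0, 0.4, -0.2]
gripper_width: 72.8
```

Contact and release look good. Raising and going to the middle weight.

```bash
python3 -m handwheel '{"gripper":[0.2,0.2,0.2,0.2,0.2],"offset":[[-15,0,0],[-40,0,0],[-75,0,0],[-110,0,0],[-110,0,0]],"rot":[[0,0,0],[0,0,0],[0,0,0],[0,0,0],[0,0,0]]}'; python3 - <<'E'
from h import *
# M near mid (478.3,-142), yaw -3.7 ; COM 61mm
a=np.radians(-3.7); m=np.array([478.3,-142])+61*np.array([np.cos(a),np.sin(a)]); print(m)
plan([*m,118],180-3.7)
E
```

```text
time_s: 25.97
ee_pos: [463.5, 350.9, 132.6]
ee_rot: [-143.0, 89.2, 35.7]
force: [0.3, 0.4, 0.1]
gripper_width: 73.2
[ 539.17285271 -145.9364708 ]
t 25.97 pos [463.5 350.9 132.6] rack [-171.   488.5  132.6] F [0.3  0.35 0.07] w 73.2
offset [ 11.4 495.  -87.1] rot [ 2.36 -0.63  0.5 ]
```

```bash
python3 -m handwheel '{"gripper":[0,0,0,0,0],"offset":[[6,495,-85],[6,495,-85],[6,495,-85],[6,495,-85],[6,495,-85]],"rot":[[2.4,0,0],[2.4,0,0],[2.4,0,0],[2.4,0,0],[2.4,0,0]]}'; python3 - <<'E'
from h import *
plan([539.2,-145.9,118],180-3.7)
im=grab_frame('top'); crop(im,170,280,245,330,7,'pics/t7.png')
E
```

```text
time_s: 26.38
ee_pos: [490.2, 140.4, 123.1]
ee_rot: [-175.7, 90.0, 0.6]
force: [-0.0, 0.0, 0.3]
gripper_width: 91.3
t 26.38 pos [490.2 140.4 123.1] rack [-129.3  280.5  123.1] F [-0.04  0.01  0.33] w 91.3
offset [  5.1 282.5 -67.4] rot [ 0.   -0.04  0.  ]
```

View pics/t7.png

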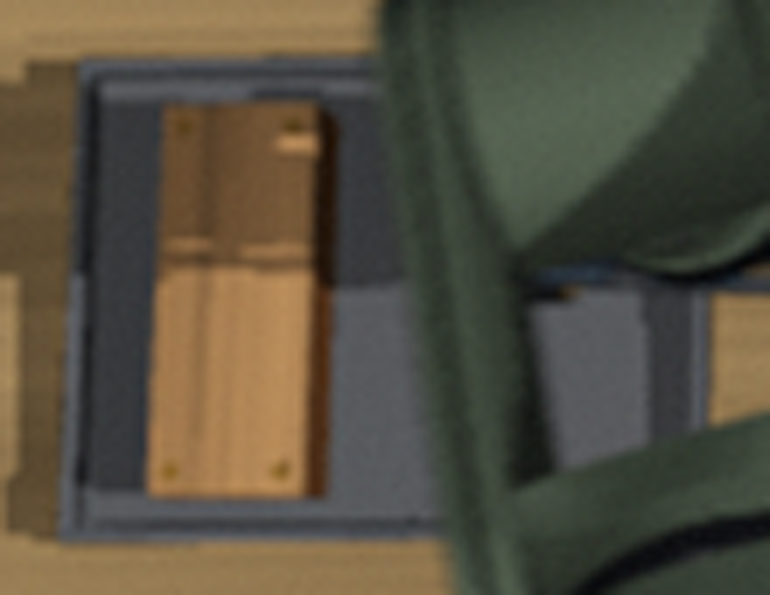

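Left weight lies flat and centred in its tray slot: lid at crop (150–320, 100–497), clear of all walls. Continuing to the middle weight.

```bash
python3 -m handwheel '{"gripper":[0,0,0,0,0],"offset":[[2,278,-67],[2,278,-67],[2,278,-67],[2,278,-67],[2,278,-67]],"rot":[[0,0,0],[0,0,0],[0,0,0],[0,0,0],[0,0,0]]}'; python3 - <<'E'
from h import *
plan([539.2,-145.9,118],180-3.7)
E
```

```text
time_s: 26.85
ee_pos: [525.9, -65.0, 121.7]
ee_rot: [-179.0, 90.0, -2.8]
force: [0.8, -0.0, 0.6]
gripper_width: 91.4
t 26.85 pos [525.9 -65.  121.7] rack [-79.   78.2 121.7] F [ 0.77 -0.04  0.6 ] w 91.4
offset [  3.7  79.9 -18.6] rot [-0.04 -0.03  0.  ]
```

```bash
python3 -m handwheel '{"gripper":[0,0,0,0,0],"offset":[[0,40,-10],[0,74,-18],[0,75,-18],[0,75,-18],[0,75,-18]],"rot":[[0,0,0],[0,0,0],[0,0,0],[0,0,0],[0,0,0]]}'; python3 - <<'E'
from h import *
plan([539.2,-145.9,58],180-3.7)
E
```

```text
time_s: 27.27
ee_pos: [538.4, -138.6, 121.3]
ee_rot: [-38.2, 89.9, 138.0]
force: [-0.2, 0.3, 0.3]
gripper_width: 91.0
t 27.27 pos [ 538.4 -138.6  121.3] rack [-61.2   5.7 121.3] F [-0.23  0.27  0.3 ] w 91.0
offset [63.3  7.3 -1.3] rot [-0.07  0.05  0.04]
```

```bash
python3 -m handwheel '{"gripper":[0,0,0,0,0],"offset":[[0,7,-1],[0,7,-1],[25,7,-1],[50,7,-1],[61,7,-1]],"rot":[[0,0,0],[0,0,0],[0,0,0],[0,0,0],[0,0,0]]}'; python3 -m handwheel '{"gripper":[0,0],"offset":[[0,0,0],[0,0,0]],"rot":[[0,0,0],[0,0,0]]}'; python3 - <<'E'
from h import *
plan([539.2,-145.9,60],180-3.7)
im=grab_frame('side'); crop(im,290,450,110,230,5,'pics/s8.png')
E
```

```text
time_s: 27.68
ee_pos: [537.7, -144.7, 58.4]
ee_rot: [-12.8, 89.8, 163.6]
force: [-0.2, 0.4, 0.5]
gripper_width: 91.4
time_s: 27.85
ee_pos: [539.2, -145.4, 60.5]
ee_rot: [-9.7, 90.0, 166.6]
force: [-0.6, -0.7, 0.6]
gripper_width: 91.3
t 27.85 pos [ 539.2 -145.4   60.5] rack [-59.9  -1.1  60.5] F [-0.56 -0.67  0.59] w 91.3
offset [0.5 0.5 0. ] rot [0.03 0.05 0.01]
```

View pics/s8.png

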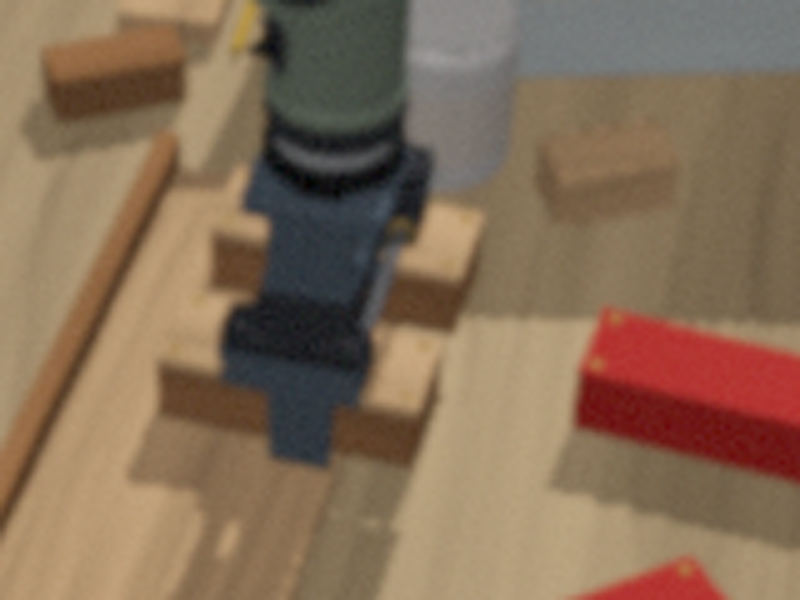

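The fingers straddle the middle weight; nothing else is touched. Closing and lifting.

```bash
python3 -m handwheel '{"gripper":[1,1,1,1,1],"offset":[[0,0,0],[0,0,0],[0,0,0],[0,0,0],[0,0,0]],"rot":[[0,0,0],[0,0,0],[0,0,0],[0,0,0],[0,0,0]]}' 35; python3 -m handwheel '{"gripper":[1,1,1],"offset":[[0,0,0],[0,0,0],[0,0,0]],"rot":[[0,0,0],[0,0,0],[0,0,0]]}';python3 -m handwheel '{"gripper":[1,1,1,1,1],"offset":[[-5,0,0],[-15,0,0],[-30,0,0],[-40,0,0],[-40,0,0]],"rot":[[0,0,0],[0,0,0],[0,0,0],[0,0,0],[0,0,0]]}'; python3 - <<'E'
from h import *
plan([459,239,100],180-1.3)
E
```

```text
time_s: 28.32
ee_pos: [539.5, -146.4, 61.1]
ee_rot: [160.8, 90.0, -22.9]
force: [-0.1, -0.2, -0.6]
gripper_width: 60.8
time_s: 28.57
ee_pos: [539.6, -146.6, 61.0]
ee_rot: [138.4, 89.9, -45.3]
force: [-0.7, -1.5, 3.7]
gripper_width: 58.0
time_s: 28.98
ee_pos: [540.8, -146.6, 103.0]
ee_rot: [169.3, 89.7, -14.4]
force: [0.6, -0.4, -5.0]
gripper_width: 57.9
t 28.98 pos [ 540.8 -146.6  103. ] rack [-58.3  -2.1 103. ] F [ 0.64 -0.38 -5.03] w 57.9
offset [   2.2 -379.4  106.8] rot [-2.44 -0.25 -0.05]
```

```bash
python3 -m handwheel '{"gripper":[1,1,1,1,1],"offset":[[0,-20,6],[0,-50,14],[0,-90,25],[0,-130,37],[0,-170,48]],"rot":[[-2.4,0,0],[-2.4,0,0],[-2.4,0,0],[-2.4,0,0],[-2.4,0,0]]}'; python3 -m handwheel '{"gripper":[1,1,1,1,1],"offset":[[0,-40,12],[0,-80,24],[0,-120,36],[0,-160,49],[0,-195,52]],"rot":[[0,0,0],[0,0,0],[0,0,0],[0,0,0],[0,0,0]]}'; python3 -m handwheel '{"gripper":[1,1],"offset":[[0,0,0],[0,0,0]],"rot":[[0,0,0],[0,0,0]]}'; python3 - <<'E'
from h import *
plan([459,239,40],180-1.3)
E
```

```text
time_s: 29.4
ee_pos: [501.2, 27.9, 100.1]
ee_rot: [-3.5, 89.9, 175.1]
force: [0.2, 1.1, -5.5]
gripper_width: 57.4
time_s: 29.82
ee_pos: [451.9, 224.4, 100.1]
ee_rot: [15.7, 89.8, -165.6]
force: [0.6, -0.6, -5.2]
gripper_width: 57.8
time_s: 29.98
ee_pos: [454.5, 224.4, 100.2]
ee_rot: [50.0, 90.0, -131.1]
force: [-0.3, -0.5, -5.6]
gripper_width: 58.2
t 29.98 pos [454.5 224.4 100.2] rack [-170.9  361.7  100.2] F [-0.26 -0.52 -5.61] w 58.2
offset [ 60.2 -14.7  -4.3] rot [ 0.19  0.02 -0.02]
```

```bash
python3 -m handwheel '{"gripper":[1,1,1,1,1],"offset":[[0,-14.5,-4],[10,-14.5,-4],[28,-14.5,-4],[46,-14.5,-4],[50,-14.5,-4]],"rot":[[0,0,0],[0,0,0],[0,0,0],[0,0,0],[0,0,0]]}'; python3 -m handwheel '{"gripper":[1,1],"offset":[[0,0,0],[0,0,0]],"rot":[[0,0,0],[0,0,0]]}'; python3 - <<'E'
from h import *
plan([459,239,19],180-1.3)
im=grab_frame('side'); crop(im,280,440,270,430,5,'pics/s9.png')
E
```

```text
time_s: 30.4
ee_pos: [457.3, 234.7, 47.4]
ee_rot: [30.3, 89.6, -151.1]
force: [-2.1, -0.9, -5.1]
gripper_width: 58.2
time_s: 30.57
ee_pos: [459.8, 236.4, 50.6]
ee_rot: [59.3, 90.0, -122.1]
force: [0.3, 0.0, -5.5]
gripper_width: 57.9
t 30.57 pos [459.8 236.4  50.6] rack [-166.5  374.1   50.6] F [ 0.26  0.03 -5.49] w 57.9
offset [31.6 -2.6  0.9] rot [-0.11  0.01 -0.02]
```

View pics/s9.png

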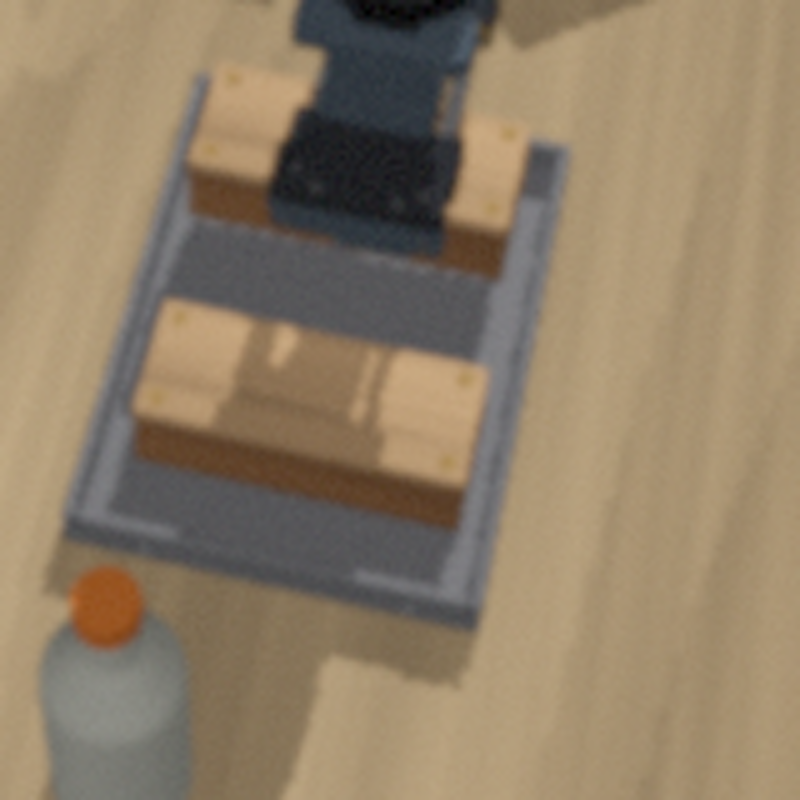

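The first weight is flat in the far slot and the second hangs level over the near slot. Lowering.

```bash
python3 -m handwheel '{"gripper":[1,1,1,1,1],"offset":[[8,-2,1],[17,-2,1],[25,-2,1],[31,-2,1],[32,-2,1]],"rot":[[0,0,0],[0,0,0],[0,0,0],[0,0,0],[0,0,0]]}'; python3 -m handwheel '{"gripper":[1,1,1],"offset":[[1,0,0],[2,0,0],[2,0,0]],"rot":[[0,0,0],[0,0,0],[0,0,0]]}'
```

```text
time_s: 31.03
ee_pos: [457.6, 238.7, 17.2]
ee_rot: [30.0, 89.8, -151.3]
force: [-0.8, -0.5, -2.1]
gripper_width: 57.7
time_s: 31.28
ee_pos: [458.5, 239.1, 17.1]
ee_rot: [-170.0, 90.0, 8.7]
force: [-2.5, -0.8, -0.6]
gripper_width: 57.9
```

```bash
python3 -m handwheel '{"gripper":[1,1],"offset":[[0.7,0,0],[0.7,0,0]],"rot":[[0,0,0],[0,0,0]]}'
```

```text
time_s: 31.45
ee_pos: [458.5, 239.2, 17.1]
ee_rot: [-166.9, 90.0, 11.7]
force: [-2.7, -0.7, 5.6]
gripper_width: 58.2
```

```bash
python3 -m handwheel '{"gripper":[0.2,0.2,0.2,0.2,0.2],"offset":[[0,0,0],[0,0,0],[0,0,0],[0,0,0],[0,0,0]],"rot":[[0,0,0],[0,0,0],[0,0,0],[0,0,0],[0,0,0]]}';python3 -m handwheel '{"gripper":[0.2,0.2,0.2,0.2,0.2],"offset":[[-15,0,0],[-40,0,0],[-75,0,0],[-110,0,0],[-110,0,0]],"rot":[[0,0,0],[0,0,0],[0,0,0],[0,0,0],[0,0,0]]}'; python3 - <<'E'
from h import *
plan(r2w([-150,-115,125]),180-4.1)
E
```

```text
time_s: 31.87
ee_pos: [458.8, 239.2, 16.0]
ee_rot: [-162.6, 90.0, 16.1]
force: [-0.3, 0.3, -0.6]
gripper_width: 72.9
time_s: 32.28
ee_pos: [462.6, 241.2, 132.4]
ee_rot: [-152.9, 89.2, 25.8]
force: [1.4, 1.0, 0.2]
gripper_width: 73.3
t 32.28 pos [462.6 241.2 132.4] rack [-164.   379.   132.4] F [1.39 0.96 0.17] w 73.3
offset [  4.2 494.2   9.9] rot [ 2.76 -0.69  0.37]
```

```bash
python3 -m handwheel '{"gripper":[0.85,0.85,0.85,0.85,0.85],"offset":[[0,490,8],[0,490,8],[0,490,8],[0,490,8],[0,490,8]],"rot":[[2.7,0,0],[2.7,0,0],[2.7,0,0],[2.7,0,0],[2.7,0,0]]}'; python3 -m handwheel '{"gripper":[0.85,0.85,0.85,0.85,0.85],"offset":[[0,284,5],[0,284,5],[0,284,5],[0,284,5],[0,284,5]],"rot":[[0,0,0],[0,0,0],[0,0,0],[0,0,0],[0,0,0]]}';python3 - <<'E'
from h import *
plan(r2w([-150,-114.7,110]),180-4.1)
im=grab_frame('top'); crop(im,170,280,245,330,7,'pics/t10.png')
E
```

```text
time_s: 32.7
ee_pos: [449.7, 29.3, 125.7]
ee_rot: [164.3, 90.0, -19.7]
force: [0.4, 0.4, -0.4]
gripper_width: 42.3
time_s: 33.12
ee_pos: [431.2, -178.6, 125.8]
ee_rot: [168.5, 90.0, -15.6]
force: [1.1, -0.5, 0.0]
gripper_width: 14.0
t 33.12 pos [ 431.2 -178.6  125.8] rack [-165.3  -41.9  125.8] F [ 1.1  -0.48  0.02] w 14.0
offset [ 15.8  72.8 -15.2] rot [ 0.05 -0.02 -0.  ]
```

View pics/t10.png

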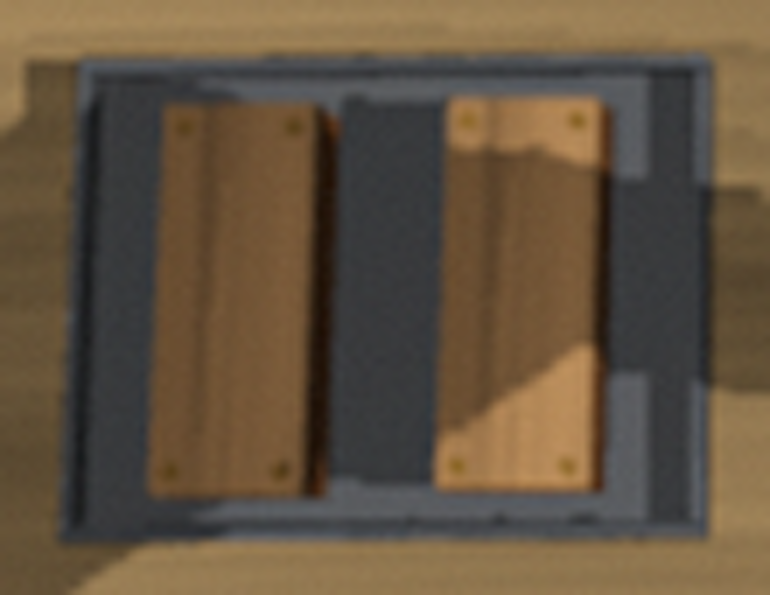

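Both loose weights lie flat in the tray, clear of all walls. Now moving to the push start.

```bash
python3 -m handwheel '{"gripper":[0.85,0.85,0.85,0.85,0.85],"offset":[[0,40,-13],[0,68,-13],[0,68,-13],[10,68,-13],[14,68,-13]],"rot":[[0,0,0],[0,0,0],[0,0,0],[0,0,0],[0,0,0]]}'; python3 -m handwheel '{"gripper":[0.85,0.85],"offset":[[0,0,0],[0,0,0]],"rot":[[0,0,0],[0,0,0]]}';python3 - <<'E'
from h import *
plan(r2w([-148,-114.7,64]),180-4.1)
im=grab_frame('top'); crop(im,305,505,190,340,4,'pics/t11.png')
E
```

```text
time_s: 33.58
ee_pos: [439.1, -244.3, 110.3]
ee_rot: [-34.2, 89.8, 141.7]
force: [-0.1, 0.3, -0.4]
gripper_width: 13.6
time_s: 33.75
ee_pos: [439.6, -243.9, 111.3]
ee_rot: [-29.8, 89.9, 146.2]
force: [0.5, -0.2, -0.9]
gripper_width: 13.6
t 33.75 pos [ 439.6 -243.9  111.3] rack [-152.3 -106.4  111.3] F [ 0.46 -0.17 -0.93] w 13.6
offset [47.2  8.3 -4.3] rot [0.15 0.09 0.05]
```

View pics/t11.png

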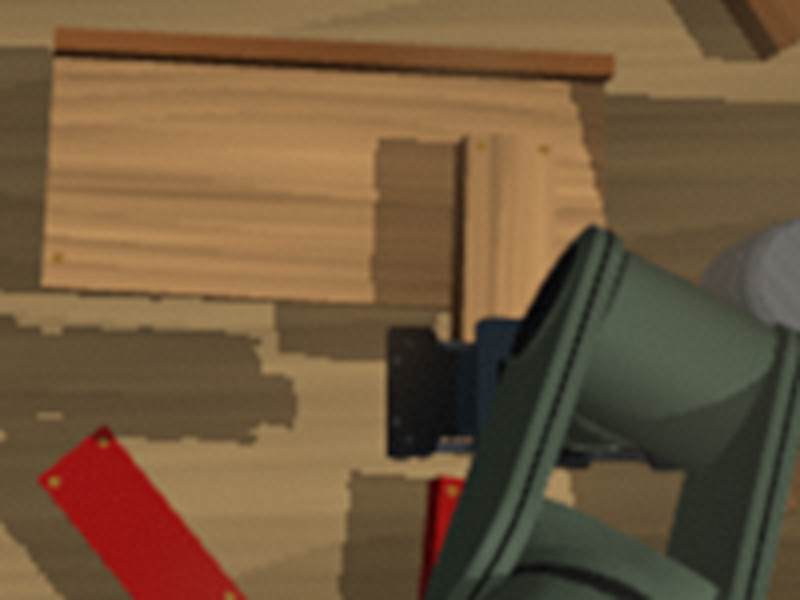

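```bash
python3 -m handwheel '{"gripper":[0.85,0.85,0.85,0.85,0.85],"offset":[[0,8.3,-4],[12,8.3,-4],[30,8.3,-4],[46,8.3,-4],[46,8.3,-4]],"rot":[[0.1,0,0],[0.1,0,0],[0.1,0,0],[0.1,0,0],[0.1,0,0]]}'; python3 -m handwheel '{"gripper":[0.85,0.85],"offset":[[0,0,0],[0,0,0]],"rot":[[0,0,0],[0,0,0]]}';python3 - <<'E'
from h import *
plan(r2w([-110,-114.7,64]),180-4.1)
im=grab_frame('side'); crop(im,290,450,90,210,5,'pics/s11.png')
E
```

```text
time_s: 34.22
ee_pos: [442.2, -253.1, 63.7]
ee_rot: [-24.8, 89.7, 151.1]
force: [-0.8, 0.6, -0.2]
gripper_width: 13.3
time_s: 34.38
ee_pos: [444.4, -254.4, 66.8]
ee_rot: [149.7, 89.9, -34.4]
force: [0.3, -0.6, 0.5]
gripper_width: 13.7
t 34.38 pos [ 444.4 -254.4   66.8] rack [-146.8 -116.6   66.8] F [ 0.26 -0.64  0.47] w 13.7
offset [  2.9  -1.9 -36.8] rot [-0.02 -0.1  -0.06]
```

View pics/s11.png

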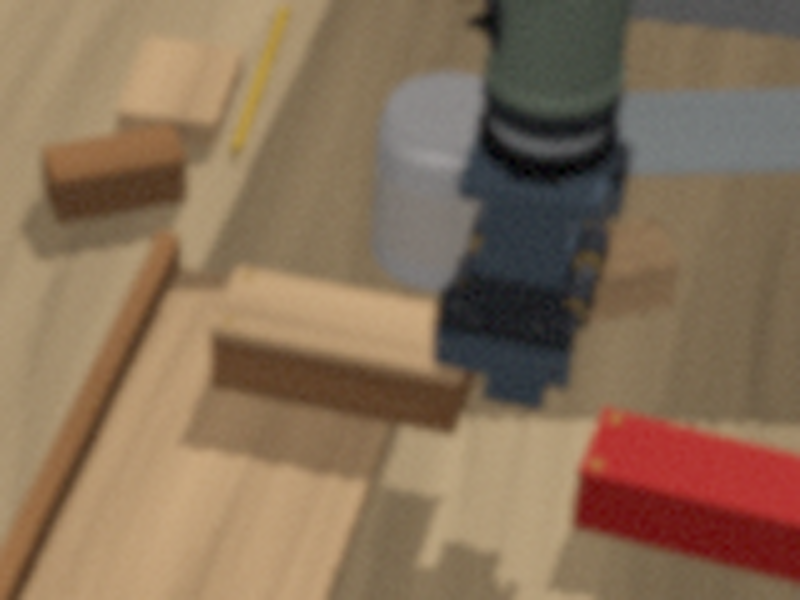

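```bash
python3 -m handwheel '{"gripper":[0.85,0.85,0.85,0.85,0.85],"offset":[[1,-1,-3],[2,-1.9,-7],[2,-1.9,-11],[2,-1.9,-14],[2,-1.9,-17]],"rot":[[0,0,0],[0,0,0],[0,0,0],[0,0,0],[0,0,0]]}'; python3 -m handwheel '{"gripper":[0.85,0.85,0.85,0.85,0.85],"offset":[[0,0,-3],[0,0,-6],[0,0,-9],[0,0,-12],[0,0,-15]],"rot":[[0,0,0],[0,0,0],[0,0,0],[0,0,0],[0,0,0]]}';python3 - <<'E'
from h import *
st()
E
```

```text
time_s: 34.85
ee_pos: [459.9, -253.0, 64.0]
ee_rot: [-5.6, 89.9, 170.3]
force: [-3.8, -0.4, 3.2]
gripper_width: 13.4
time_s: 35.27
ee_pos: [475.6, -254.2, 63.9]
ee_rot: [-17.6, 90.0, 158.3]
force: [-3.7, -0.1, 1.9]
gripper_width: 13.9
t 35.27 pos [ 475.6 -254.2   63.9] rack [-115.6 -114.2   63.9] F [-3.71 -0.09  1.93] Frack [-3.69 -0.35  1.93] w 13.9 q [-29.  23. 106.  -0.  51.  65.]
```

```bash
python3 -m handwheel '{"gripper":[0.85,0.85,0.85,0.85,0.85],"offset":[[0,0,-4],[0,0,-8],[0,0,-12],[0,0,-16],[0,0,-19]],"rot":[[0,0,0],[0,0,0],[0,0,0],[0,0,0],[0,0,0]]}';python3 -m handwheel '{"gripper":[0.85,0.85,0.85,0.85],"offset":[[0,0,-2],[0,0,-4],[0,0,-6],[0,0,-7]],"rot":[[0,0,0],[0,0,0],[0,0,0],[0,0,0]]}';python3 -m handwheel '{"gripper":[0.85,0.85],"offset":[[0,0,-1],[0,0,-1.5]],"rot":[[0,0,0],[0,0,0]]}';python3 -m handwheel '{"gripper":[0.85,0.85],"offset":[[0,0,-1],[0,0,-1]],"rot":[[0,0,0],[0,0,0]]}';python3 - <<'E'
from h import *
st()
E
```

```text
time_s: 35.68
ee_pos: [495.1, -255.7, 63.9]
ee_rot: [163.8, 90.0, -20.3]
force: [-4.0, 1.1, 0.8]
gripper_width: 13.5
time_s: 36.02
ee_pos: [501.7, -256.2, 63.9]
ee_rot: [161.4, 90.0, -22.7]
force: [-2.5, -0.2, 1.5]
gripper_width: 13.6
time_s: 36.18
ee_pos: [503.1, -256.3, 63.9]
ee_rot: [172.8, 90.0, -11.3]
force: [-2.7, 0.0, 0.7]
gripper_width: 13.7
time_s: 36.35
ee_pos: [504.2, -256.4, 63.9]
ee_rot: [167.3, 90.0, -16.9]
force: [-2.1, 0.1, -0.0]
gripper_width: 13.6
t 36.35 pos [ 504.2 -256.4   63.9] rack [ -86.9 -114.3   63.9] F [-2.11  0.11 -0.  ] Frack [-2.11 -0.04 -0.  ] w 13.6 q [-28.  25. 103.   0.  52.  66.]
```

```bash
python3 -m handwheel '{"gripper":[0.85,0.85],"offset":[[0,0,-1],[0,0,-1]],"rot":[[0,0,0],[0,0,0]]}';python3 -m handwheel '{"gripper":[0.85,0.85],"offset":[[0,0,-1],[0,0,-1]],"rot":[[0,0,0],[0,0,0]]}';python3 -m handwheel '{"gripper":[0.85,0.85],"offset":[[0,0,-1],[0,0,-1]],"rot":[[0,0,0],[0,0,0]]}'
```

```text
time_s: 36.52
ee_pos: [504.8, -256.4, 63.9]
ee_rot: [-4.9, 90.0, 171.0]
force: [-3.8, 1.4, 0.3]
gripper_width: 13.6
time_s: 36.68
ee_pos: [504.7, -256.4, 63.9]
ee_rot: [-3.3, 89.8, 172.5]
force: [-6.2, 0.2, 2.6]
gripper_width: 13.6
time_s: 36.85
ee_pos: [504.7, -256.4, 63.9]
ee_rot: [-4.0, 89.7, 171.8]
force: [-9.0, -0.8, 4.5]
gripper_width: 13.6
```

The weight has met the stop: force climbs with no motion at TCP rack x = −86.4, against −86 expected. One more light press, then I'll back off.

```bash
python3 -m handwheel '{"gripper":[0.85,0.85,0.85],"offset":[[0,0,-1],[0,0,-1.5],[0,0,-1.5]],"rot":[[0,0,0],[0,0,0],[0,0,0]]}';python3 -m handwheel '{"gripper":[0.85,0.85,0.85,0.85,0.85],"offset":[[0,0,5],[0,0,15],[0,0,35],[-25,0,45],[-65,0,50]],"rot":[[0,0,0],[0,0,0],[0,0,0],[0,0,0],[0,0,0]]}';python3 -m handwheel '{"gripper":[0.85,0.85,0.85,0.85,0.85],"offset":[[-40,40,20],[-80,80,50],[-100,120,80],[-110,160,100],[-110,200,120]],"rot":[[0,0,0],[0,0,0],[0,0,0],[0,0,0],[0,0,0]]}';python3 -m handwheel '{"gripper":[0.85,0.85],"offset":[[0,0,0],[0,0,0]],"rot":[[0,0,0],[0,0,0]]}';python3 - <<'E'
from h import *
st()
im=grab_frame('top'); crop(im,305,465,190,290,5,'pics/t12.png');cv2.imwrite('pics/t12f.png',im[:,:,::-1])
im=grab_frame('side'); cv2.imwrite('pics/s12.png',im[:,:,::-1])
E
```

```text
time_s: 37.1
ee_pos: [504.7, -256.3, 64.0]
ee_rot: [-4.6, 89.6, 171.3]
force: [-13.4, -0.8, 7.9]
gripper_width: 13.6
time_s: 37.52
ee_pos: [454.8, -251.3, 126.0]
ee_rot: [-28.4, 89.5, 147.4]
force: [0.2, -0.3, 0.4]
gripper_width: 13.5
time_s: 37.93
ee_pos: [354.3, -400.0, 230.5]
ee_rot: [141.4, 89.6, -42.6]
force: [1.8, -0.9, 1.2]
gripper_width: 13.3
time_s: 38.1
ee_pos: [353.8, -400.1, 228.2]
ee_rot: [147.2, 89.8, -37.2]
force: [0.6, 0.3, -0.1]
gripper_width: 13.9
t 38.1 pos [ 353.8 -400.1  228.2] rack [-226.7 -268.4  228.2] F [ 0.57  0.33 -0.11] Frack [ 0.54  0.37 -0.11] w 13.9 q [-50.  14.  94.   0.  72.  45.]
```

View pics/t12.png

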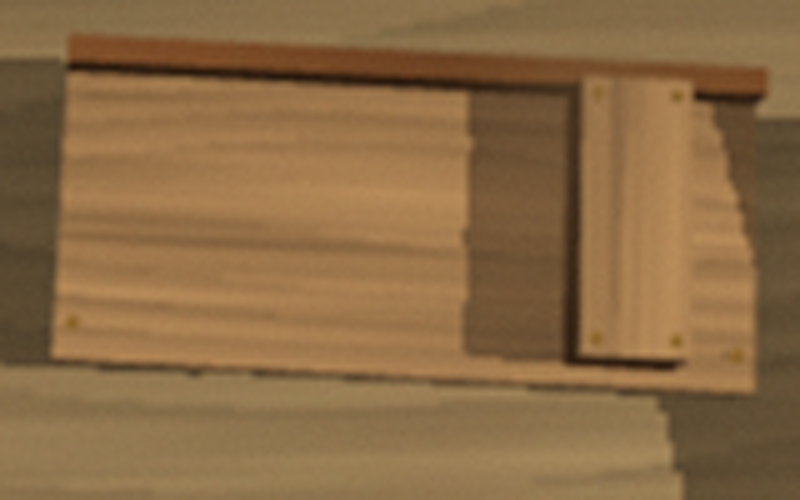

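View pics/s12.png

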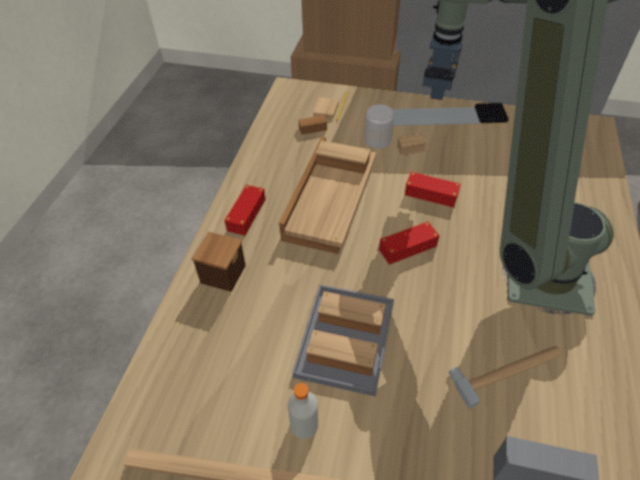

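View pics/t12f.png

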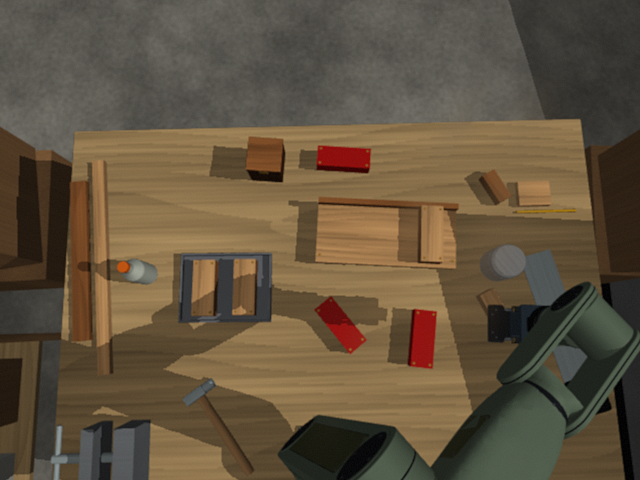

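```bash
python3 - <<'E'
from h import *
f=lambda U,V,z: w2r(ray('top',305+(U+.5)/5-.5,190+(V+.5)/5-.5,z)).round(1)
for a in [(582,78),(692,82),(687,358),(579,356)]: print(f(*a,96))
a=cv2.imread('pics/top0.png').astype(int);b=cv2.imread('pics/t12f.png').astype(int)
for n,(u0,u1,v0,v1) in dict(can=(478,530,240,285),glue=(105,165,252,290),reds=(310,375,290,360),red2=(405,445,300,375),redback=(310,375,140,180),offcut=(472,512,285,302)).items(): print(n,np.abs(a-b)[v0:v1,u0:u1].mean().round(1))
crop(b[:,:,::-1].astype(np.uint8),440,560,220,330,5,'pics/t13.png')
E
```

```text
[ 78.1 -85.5  96. ]
[  78.6 -144.    96. ]
[ -69.8 -142.    96. ]
[-71.3 -85.7  96. ]
can 1.3
glue 1.3
reds 19.9
red2 7.7
redback 1.6
offcut 1.3
```

View pics/t13.png

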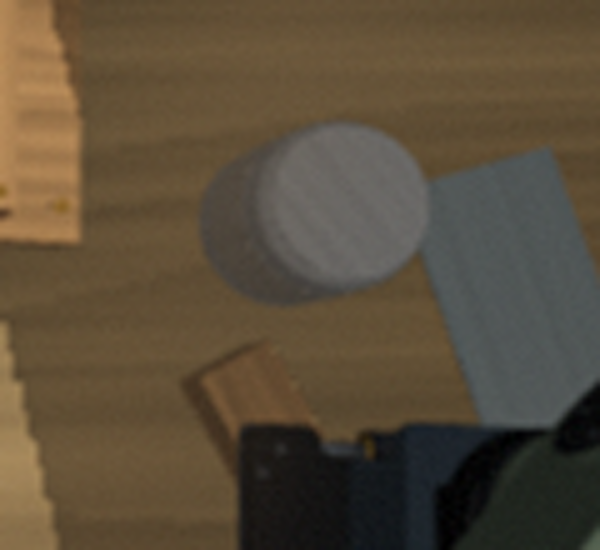

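The right weight is home: near end at rack x ≈ −70.5, with −70 expected. The can, glue bottle and offcut pixels are unchanged. The changes around the red blocks are moving shadows, since their outlines match. The gripper is clear at z = 228.

```bash
python3 - <<'E'
from workcell import *
print(job_done()); print(state()['time_s'])
E
```

```text
the job is handed in; nothing more can be done
None
the job is handed in; nothing more can be done
```

I handed the job in at about 38 s of the 72 s allowed. The left and middle weights were loose and now lie flat in the repair tray. The right one was sound and is back against the rear stop.

**Tip tests:** I tipped each weight once to about 13° and compared a light press before and after.

| Weight | Before (Nm) | After (Nm) | Verdict |
|---|---|---|---|
| Left | 0.166 | 0.08 | loose |
| Middle | about 0.13 | about 0.09 on a clean repeat | loose |
| Right | about 0.15–0.16 | 0.165 on a clean repeat | sound |

The first readings on the middle weight were blurred by rubbing, scattering between about 0.05 and 0.09 after the tip. I repeated the press on the middle and right weights before deciding. Even so, the middle weight's drop is about a third, short of the half expected for a loose one. I called it loose because its final press force, about 2 N, matched the left weight's and was half the right weight's.

**Last checks:**
- **Tray:** both loose weights were flat, side by side and clear of the walls.
- **Rack:** pushing the sound weight, the force rose to 13 N with no further motion. Its near end then measured at rack x ≈ −70.5 mm, against −70 expected.
- **Bystanders:** the picture was unchanged around the can, the glue bottle and the visible part of the offcut. The two red blocks near the rack showed pixel differences that I put down to moving shadows, since their outlines looked the same. The red block behind the rack was unchanged.
- **Robot:** the gripper was clear of everything at hand-in.

No check failed.

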